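# Turn round the mould drying rack

### The job

The pressing plates on the drying rack are dry and the cheese moulds lying on the table are wet. First lift every plate off the rack's pegs and thread it, hub upwards, onto the storage spindle so that nothing drips on them; only when all plates are stored, put each wet mould mouth down over a rack peg of its own, with its rim flat on the deck. Leave the brush and the wrapped cheese beside the rack where they are.

Things in the scene. Friction and masses are not known exactly. Their poses are not given: they have to be found in the camera images.
- rack: drying rack, fixed: steel drip tray with perforated steel deck 130 x 450 x 20 mm (x, y, z of its frame; the deck's top is 20 mm over the table), with four upright steel pegs in a row along its y axis, 12 mm thick, 75 mm tall over the deck (tips 95 mm over the table), 110 mm apart. Origin: under the middle of the tray, on the table. Turned by a few degrees from start to start
- peg1 (a point): foot of peg 1 of the rack (1 is the leftmost, at the rack's +y end), on the peg's axis at the deck's top; z up
- peg2 (a point): foot of peg 2 of the rack (1 is the leftmost, at the rack's +y end), on the peg's axis at the deck's top; z up
- peg3 (a point): foot of peg 3 of the rack (1 is the leftmost, at the rack's +y end), on the peg's axis at the deck's top; z up
- peg4 (a point): foot of peg 4 of the rack (1 is the leftmost, at the rack's +y end), on the peg's axis at the deck's top; z up
- spindle: storage spindle, fixed: grey round foot 90 mm in diameter and 15 mm high with one upright steel post in the middle, 12 mm thick and 95 mm tall over the foot (tip 110 mm over the table). Origin: under the middle of the foot, on the table. Standing right of the rack
- spindle_seat (a point): foot of the spindle's post, on its axis, at the top of the round foot, where the first plate comes to rest; z up
- plate1: dry pressing plate, white plastic, 60 g: disc 48 mm across and 8 mm thick, on it a round hub 32 mm across rising to 26 mm over the underside; a 20 mm bore runs through both. Origin: centre of the underside; z along the bore, disc to hub. Starts hub up over a rack peg, on the deck. Grip the hub from above, fingertips 3 mm over the disc
- plate2: dry pressing plate, same as plate1, over another peg. Two or three of the four plates are present; on the spindle they stack disc on hub, every 26 mm
- plate3: dry pressing plate, same as plate1, over another peg. Two or three of the four plates are present; on the spindle they stack disc on hub, every 26 mm
- plate4: dry pressing plate, same as plate1, over another peg. Two or three of the four plates are present; on the spindle they stack disc on hub, every 26 mm
- mould1: wet cheese mould lying on the table: white plastic cup with drain slots, 70 g, 95 mm tall, outside diameter 56 mm at the closed bottom, 62 mm at the mouth, wall 3 mm, bottom 4 mm thick; a square flange round the mouth (70 x 70 mm, 4 mm thick) keeps it from rolling. Origin: centre of the closed bottom, outside; z along the axis from bottom to mouth
- mould2: wet cheese mould, same as mould1. Lying, it is nearly level (mouth end 4 degrees up, origin 28 mm over the table) with the mouth roughly away from the robot
- mould3: wet cheese mould, same as mould1. Mouth down on a peg, rim on the deck, its z points straight down and its origin is 115 mm over the table. Two or three of the three moulds are present
- foil_a: cheese wrapped in green foil, 114 mm in diameter, 66 mm high, 0.7 kg, standing left of the rack; not to be moved. Origin: centre of the underside
- brush: blue scrubbing brush 130 x 45 mm (x, y), 34 mm high, 0.12 kg, bristles down, lying between the spindle and the moulds; not to be moved. Origin: centre of the underside
Mind the look-alikes: they are no part of the job. Leave any orange look-alike of the plate1 alone. Leave any orange look-alike of the plate4 alone.

How it is judged:
On the way, in this order (a step that is already met when the one before it is completed fails the run):
1. every plate is threaded on the spindle, hub up (horizontal distance between each of plate1, plate2, plate3, plate4 and spindle_seat below 0.009 m and z of each of plate1, plate2, plate3, plate4 in the frame of spindle_seat below 0.062 m and angle between each of plate1, plate2, plate3, plate4's own z axis and vertical below 0.12 rad), for 0.2 s.
2. every mould is mouth down over a peg, rim on the deck (angle between each of mould1, mould2, mould3's own z axis and vertical above 3.02 rad and z of mould1 in the frame of rack between 0.108 and 0.12 m and (horizontal distance between mould1 and peg1 below 0.026 m or horizontal distance between mould1 and peg2 below 0.026 m or horizontal distance between mould1 and peg3 below 0.026 m or horizontal distance between mould1 and peg4 below 0.026 m) and z of mould2 in the frame of rack between 0.108 and 0.12 m and (horizontal distance between mould2 and peg1 below 0.026 m or horizontal distance between mould2 and peg2 below 0.026 m or horizontal distance between mould2 and peg3 below 0.026 m or horizontal distance between mould2 and peg4 below 0.026 m) and z of mould3 in the frame of rack between 0.108 and 0.12 m and (horizontal distance between mould3 and peg1 below 0.026 m or horizontal distance between mould3 and peg2 below 0.026 m or horizontal distance between mould3 and peg3 below 0.026 m or horizontal distance between mould3 and peg4 below 0.026 m)), for 0.2 s.
At the end, for the whole second after the job is handed in: every plate is threaded on the spindle, hub up (tilt under 7 degrees, axis within 9 mm of the post, among the lowest three places); every mould is mouth down over a rack peg (axis within 26 mm), rim on the deck (origin 108 to 120 mm up, tilt under 7 degrees); all at rest (all of step 1 and all of step 2 and linear speed of each of plate1, plate2, plate3, plate4, mould1, mould2, mould3 below 0.02 m/s); the robot touches nothing.
It fails at once if a mould is set on the rack while a plate is not yet stored on the spindle (((z of mould1 in the frame of rack below 0.135 m and (horizontal distance between mould1 and peg1 below 0.03 m or horizontal distance between mould1 and peg2 below 0.03 m or horizontal distance between mould1 and peg3 below 0.03 m or horizontal distance between mould1 and peg4 below 0.03 m)) or (z of mould2 in the frame of rack below 0.135 m and (horizontal distance between mould2 and peg1 below 0.03 m or horizontal distance between mould2 and peg2 below 0.03 m or horizontal distance between mould2 and peg3 below 0.03 m or horizontal distance between mould2 and peg4 below 0.03 m)) or (z of mould3 in the frame of rack below 0.135 m and (horizontal distance between mould3 and peg1 below 0.03 m or horizontal distance between mould3 and peg2 below 0.03 m or horizontal distance between mould3 and peg3 below 0.03 m or horizontal distance between mould3 and peg4 below 0.03 m))) and horizontal distance between any of plate1, plate2, plate3, plate4 and spindle_seat above 0.03 m).
It fails at once if the wrapped cheese beside the rack or the brush is moved by more than 40 mm (distance of any of foil_a, brush from where it was at the start of the episode above 0.04 m).
Of plate1, plate2, plate3, plate4 only 2 to 3 are there at a start; the rules pass over those that are not, and their reading is None.
Of mould1, mould2, mould3 only 2 to 3 are there at a start; the rules pass over those that are not, and their reading is None.
At some moment in a run one of mould1, mould2, mould3 may be knocked a few centimetres aside while the robot is not near it.
Once in a run the grip may slacken for a moment while it holds something.
It also fails if it takes over 210 s, if anything falls off the work surface, if the arm or the gripper's body presses on something with over 40 N, if the wrist force passes 120 N, or if a joint passes its speed limit or range.

### The arm

A 6-joint arm with a two-finger parallel gripper is mounted at the origin on the work surface. World frame = base frame: x ahead of the robot, y to its left, z up, the work surface at z = 0. Lengths are in m, angles in rad, forces in N, time in s.
With the tool pointing down it reaches from about 0.375 to 0.9 m from the base axis. Payload 3.1 kg.
Tool frame: the origin (TCP) lies between the finger pads; the fingertips stand 19 mm ahead of it and the grasp point (between the pads) is the TCP; z points along the fingers, y is the line along which they close (so a half turn about z gives the same grasp; the last joint's range is limited). The gripper opens to 87 mm and grips with 3 to 60 N. Pads are 19 mm wide; open, the fingers measure 117 mm over their backs; the gripper's body (75 mm by 190 mm) begins 51 mm behind the grasp point.
Start: joints at [-1.484, 0.527, 1.433, -0, 1.181, -0.178], TCP at [0.164, -0.603, 0.208] pointing down, gripper open.
Joint ranges: [-3.08, 3.08], [-0.75, 2.2], [0.22, 2.44], [-1.43, 4.57], [0, 2.65], [-2.85, 2.85]. Speed limits (rad/s): [2.79, 2.79, 3.14, 3.14, 3.14, 3.14].

### API

Orientations are given as a unit quaternion [x, y, z, w].
In Python, from rig import telemetry, viewer, hand_in gives the robot as it stands. The module is installed in compiled form; this text tells all that it offers.
- The arm moves only by the shell command python3 -m creep 'ROWS' [FORCE]. ROWS is JSON, a list of rows, each an object with "translation": the shift along the tool's x, y, z in mm, a list of three; "roll": the turn about the tool's z in degrees; "gripper": the finger opening in mm, from 0 to 87. In form: [{"translation": [tx, ty, tz], "roll": roll, "gripper": gripper}, ...]. A call has 1 to 5 rows; each row is the pose to reach, as a shift and turn from the pose commanded when the call began, along the tool's axes at that moment; what a row does not reach only later rows make up. A row lasts 1/12 s, in which the tool goes at most 41.7 mm and 7.16 degrees, less where a joint would pass 70% of its speed; a pose out of reach is approached as far as the arm can. A call with a gripper value outside its range is refused whole. The fingers move at their own pace and stop on an object; FORCE is the grip in N (left out, the last holds). Time passes only in rows, so rows that repeat a pose let the fingers close. It gives the time, the measured TCP pose, the force, the opening and the grip force at its end, in the units of the state.
- telemetry.get_obs(): the state, without advancing time (a new reading comes with each control period).
- viewer.camera(name): name is "scene" or "top" or "wrist"; returns the picture (420x560x3 uint8, blue, green, red); there is no depth.
- viewer.camera_info(name): a dict with "intrinsics" (3x3 intrinsics, pixels), "rvec" (rotation vector, rad) and "tvec" (3), from world to camera coordinates, as OpenCV has them; the wrist camera has in their place "hand_eye" (4x4, takes a point from camera to tool coordinates, whose origin is the TCP and whose axes are the flange's). Camera axes: x right, y down, z forward; pixel columns grow to the right and rows downward; lengths in m; the calibration is good to about 2 mm. A picture is of the moment at which its call begins: read the wrist's pose just before it. camera_info takes no time and is no camera call.
- hand_in(): hands the job in; it is judged then, once.
Trained networks look in the newest picture that a camera, given by its name, has taken for a name from the list of things; names that differ only in an ending like _2 or _b are one class to them, and where a whole thing is asked for, a point or a joint stands for the part that bears it (a point fixed in the world has none). Each returns a list of dicts, best first, with "p" (0 to 1); they miss things now and then, are a little off and sometimes report something else, mostly with a low value. They report only what shows in the picture. A call takes as long as a camera call. They do not tell look-alikes from the thing itself.
- viewer.recognise(camera, thing): "bbox" ([left, top, width, height] in pixels, round what is visible of it).
The state is a dict: "time": time; "q": joint angles; "joint_velocities": joint speeds; "joint_torque": joint torques, N m; "position": TCP position; "tool_rot": TCP orientation; "ft_force": force on the tool from outside, world axes, zero at the start; "moment": the same for the moment, N m; "grip_width": finger opening in m; "grip_force": force on a finger pad.
Only numpy, scipy, OpenCV 4.12 (cv2) and the standard library are available. Lean on these libraries where they do the work, as an engineer would, in place of code of your own. Each camera call takes 0.05 s, during which the arm holds its last target. There are 200 camera calls.

## Working session

There is one attempt and no reset: what is moved stays moved. The work goes in short steps, Python scripts to look and compute and a shell command to move; the robot and the scene stay as the last step left them, time stands still between calls to the robot, and variables do not carry over. Pictures are saved under pics/ and viewed, at most 14 in all, crops included, and the job is handed in when it is done.

```bash
mkdir -p pics; cat > h.py <<'E'
import numpy as np, cv2
from scipy.spatial.transform import Rotation as R
from rig import telemetry, viewer
def cam(name):
    i=viewer.camera_info(name); K=np.array(i["intrinsics"],float)
    if name=="wrist":
        o=telemetry.get_obs(); T=np.eye(4); T[:3,:3]=R.from_quat(o["tool_rot"]).as_matrix(); T[:3,3]=o["position"]
        W=T@np.array(i["hand_eye"]); return K,W[:3,:3].T,-W[:3,:3].T@W[:3,3]
    return K,R.from_rotvec(np.ravel(i["rvec"])).as_matrix(),np.ravel(i["tvec"]).astype(float)
def toworld(c,px,z):
    K,Rm,t=c; d=Rm.T@np.linalg.inv(K)@np.array([px[0],px[1],1.]); C=-Rm.T@t
    return C+d*(z-C[2])/d[2]
def topix(c,P):
    K,Rm,t=c; p=K@(Rm@np.array(P,float)+t); return p[:2]/p[2]
def totool(P):
    o=telemetry.get_obs(); return R.from_quat(o["tool_rot"]).inv().apply(np.array(P)-o["position"])*1000
def dets(c,t,n=6): return [(np.round(d["bbox"]).astype(int).tolist(),round(d["p"],2)) for d in viewer.recognise(c,t)[:n]]
E
python3 - <<'E'
from h import *
for c in ("top","scene"):
    im=viewer.camera(c); cv2.imwrite(f"pics/{c}0.png",im)
    C=cam(c); print(c,"cam at",(-C[1].T@C[2]).round(3))
    for t in ("rack","spindle","plate1","mould1","foil_a","brush"): print(t,dets(c,t))
o=telemetry.get_obs(); print(o["time"],o["tool_rot"],R.from_quat(o["tool_rot"]).as_matrix().round(2))
E
```

```text
top cam at [0.53  0.007 1.105]
rack [([183, 164, 183, 63], 0.56)]
spindle [([405, 240, 34, 30], 0.67)]
plate1 [([333, 188, 15, 21], 0.71), ([387, 177, 17, 20], 0.7), ([162, 132, 17, 21], 0.64), ([200, 185, 18, 17], 0.63), ([240, 184, 23, 19], 0.59), ([153, 196, 14, 18], 0.52)]
mould1 [([169, 238, 40, 49], 0.97), ([308, 252, 34, 42], 0.96), ([244, 243, 34, 44], 0.58)]
foil_a [([71, 218, 50, 44], 0.96)]
brush [([363, 256, 28, 54], 0.61)]
scene cam at [1.202 0.184 0.816]
rack [([165, 192, 201, 87], 0.93)]
spindle [([126, 140, 34, 42], 0.76)]
plate1 [([327, 234, 18, 18], 0.85), ([191, 209, 14, 16], 0.82), ([280, 223, 20, 20], 0.75), ([132, 208, 20, 19], 0.75), ([378, 237, 23, 23], 0.58), ([362, 296, 22, 20], 0.58)]
mould1 [([269, 156, 44, 45], 0.96), ([342, 168, 38, 41], 0.84), ([221, 143, 31, 40], 0.79)]
foil_a [([430, 191, 60, 53], 0.59)]
brush [([173, 135, 42, 39], 0.71)]
0.7 [9.91249060e-01 1.32004915e-01 4.90359771e-06 6.53077719e-05] [[ 0.97  0.26  0.  ]
 [ 0.26 -0.97 -0.  ]
 [-0.    0.   -1.  ]]
```

View pics/top0.png

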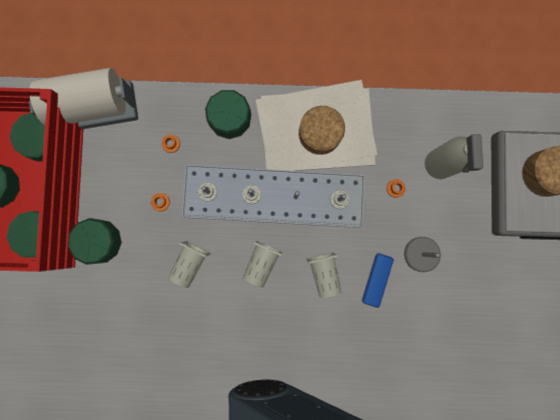

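View pics/scene0.png

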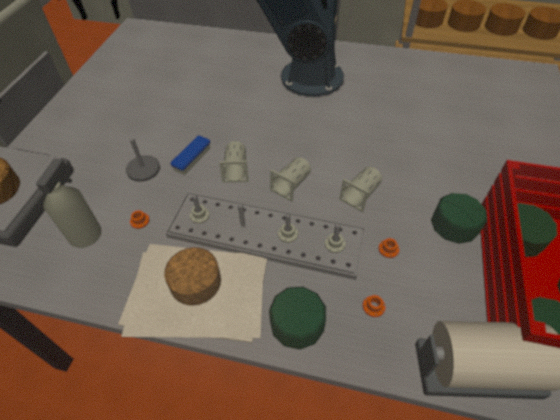

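The top view shows the rack with pegs at about (206,190), (251,193), (296,195) and (340,198). White plates sit on pegs 1, 2 and 4, and peg 3 is empty. The moulds are at (187,264), (262,264) and (325,276), and the spindle foot is at (422,255).

These could be mistaken for a plate: orange rings at (171,143), (160,202) and (396,188). The white plates at (206,191), (251,193) and (340,199) are the ones I want. I'll check that in one crop.

```bash
python3 - <<'E'
from h import *
im=cv2.imread("pics/top0.png"); cv2.imwrite("pics/crop0.png",cv2.resize(im[120:310,140:450],None,fx=2.5,fy=2.5,interpolation=cv2.INTER_CUBIC))
C=cam("top")
for n,p,z in [("c1",(187,166),.02),("c2",(363,177),.02),("c3",(361,227),.02),("c4",(184,217),.02),("pl1",(206,191),.035),("pl2",(251,194),.035),("pl4",(340,199),.035),("spindle",(422,254.5),.015),("m1",(187,264),.03),("m2",(262,264),.03),("m3",(325,276),.03)]:
    print(n,toworld(C,p,z).round(4))
i=viewer.camera_info("wrist");print(np.array(i["hand_eye"]).round(3),np.array(i["intrinsics"]).round(1).tolist())
E
```

```text
c1 [0.7254 0.2294 0.02  ]
c2 [ 0.7104 -0.216   0.02  ]
c3 [ 0.5838 -0.2127  0.02  ]
c4 [0.5961 0.2313 0.02  ]
pl1 [0.6614 0.1765 0.035 ]
pl2 [0.6572 0.0647 0.035 ]
pl4 [ 0.6511 -0.1565  0.035 ]
spindle [ 0.5194 -0.3678  0.015 ]
m1 [0.4798 0.2168 0.03  ]
m2 [0.485  0.0322 0.03  ]
m3 [ 0.46   -0.1237  0.03  ]
[[-0.    -0.955 -0.298  0.082]
 [ 1.    -0.    -0.    -0.   ]
 [-0.    -0.298  0.955 -0.177]
 [ 0.     0.     0.     1.   ]] [[343.2, 0.0, 281.6], [0.0, 343.2, 208.0], [0.0, 0.0, 1.0]]
```

View pics/crop0.png

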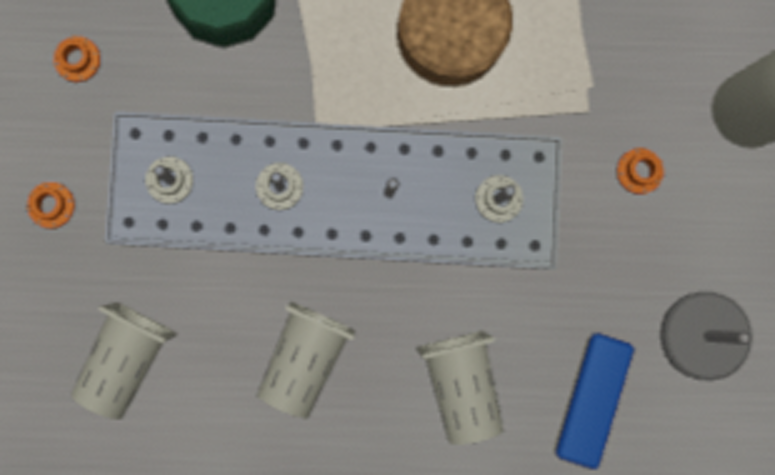

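```bash
python3 -m creep '[{"translation":[40,-20,0],"roll":0,"gripper":60},{"translation":[75,-38,0],"roll":0,"gripper":60},{"translation":[110,-57,0],"roll":0,"gripper":60},{"translation":[146,-76,0],"roll":0,"gripper":60},{"translation":[146,-76,0],"roll":0,"gripper":60}]'
python3 -m creep '[{"translation":[146,-76,0],"roll":0,"gripper":60},{"translation":[146,-76,0],"roll":0,"gripper":60},{"translation":[146,-76,0],"roll":0,"gripper":60},{"translation":[146,-76,0],"roll":0,"gripper":60},{"translation":[146,-76,0],"roll":0,"gripper":60}]'
python3 -m creep '[{"translation":[146,-76,0],"roll":0,"gripper":60},{"translation":[146,-76,0],"roll":0,"gripper":60},{"translation":[146,-76,0],"roll":0,"gripper":60},{"translation":[146,-76,0],"roll":0,"gripper":60},{"translation":[146,-76,0],"roll":0,"gripper":60}]'
python3 -m creep '[{"translation":[148,-76,0],"roll":7,"gripper":60},{"translation":[148,-76,0],"roll":14,"gripper":60},{"translation":[148,-76,0],"roll":17,"gripper":60},{"translation":[148,-76,0],"roll":17,"gripper":60},{"translation":[148,-76,0],"roll":17,"gripper":60}]'
python3 - <<'E'
from h import *
o=telemetry.get_obs();print(o["time"],o["position"],R.from_quat(o["tool_rot"]).as_matrix()[:,0],o["q"])
im=viewer.camera("wrist");C=cam("wrist");print(dets("wrist","plate1"))
cv2.imwrite("pics/w1.png",im)
print(topix(C,(.649,-.157,.02)),topix(C,(.649,-.157,.095)))
E
```

```text
time: 1.12
position: [0.289, -0.4851, 0.2077]
tool_rot: [0.991, 0.135, 0.001, -0.003]
ft_force: [-0.1, 0.5, 0.5]
grip_width: 0.0639
grip_force: 0.0
time: 1.53
position: [0.4097, -0.375, 0.208]
tool_rot: [0.991, 0.135, 0.001, -0.001]
ft_force: [-0.5, -0.7, -0.2]
grip_width: 0.0599
grip_force: 0.0
time: 1.95
position: [0.5312, -0.2643, 0.2081]
tool_rot: [0.991, 0.135, 0.002, -0.0]
ft_force: [-0.7, -1.0, 0.7]
grip_width: 0.0601
grip_force: 0.0
time: 2.37
position: [0.6543, -0.1524, 0.2079]
tool_rot: [1.0, -0.013, 0.002, -0.001]
ft_force: [-0.2, -0.2, 0.2]
grip_width: 0.0598
grip_force: 0.0
2.3667 [ 0.65426306 -0.1524198   0.2079148 ] [ 0.9996279  -0.02686085  0.00474914] [-0.39643037  0.59042596  1.30950092  0.0034054   1.23782121  1.20011962]
[([264, 163, 47, 41], 0.88), ([398, 124, 42, 44], 0.68), ([56, 165, 51, 40], 0.57), ([1, 176, 3, 26], 0.39)]
[284.47776444 183.07374284] [285.15705287 202.42369477]
```

View pics/w1.png

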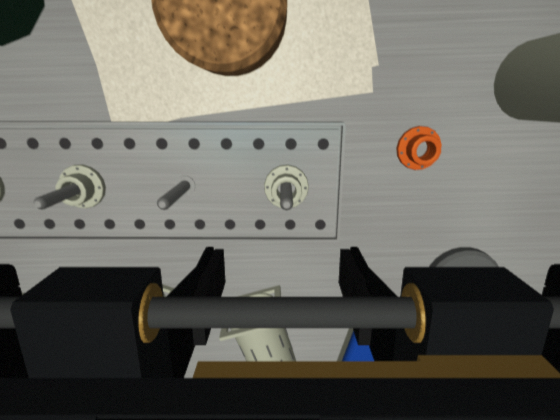

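The wrist view shows plate 4 at (287,186) with its peg tip at (287,207), empty peg 3 at (190,184), and plate 2 at (80,186). An orange look-alike is at (419,147).

```bash
python3 - <<'E'
from h import *
C=cam("wrist")
im=cv2.imread("pics/w1.png")
hsv=cv2.cvtColor(im,cv2.COLOR_BGR2HSV); print("hsv plate,deck",hsv[187,270],hsv[180,240])
print("hub/disc",toworld(C,(287.3,184),.028),"peg4 tip",toworld(C,(287,207),.095),"peg3 foot",toworld(C,(190,184),.02),"peg3 tip",toworld(C,(163,205),.095),"peg2 tip",toworld(C,(41,203),.095))
t=toworld(C,(287.3,184),.028); print(totool([t[0],t[1],.049]))
E
```

```text
hsv plate,deck [ 34  32 181] [ 36   8 153]
hub/disc [ 0.6474694  -0.16176496  0.028     ] peg4 tip [ 0.64261745 -0.16027721  0.095     ] peg3 foot [ 0.64867408 -0.05611448  0.02      ] peg3 tip [ 0.64766374 -0.0513059   0.095     ] peg2 tip [0.65263814 0.05547254 0.095     ]
[ -2.54509973   5.8404431  158.42878601]
```

```bash
python3 -m creep '[{"translation":[-4,5,40],"roll":0,"gripper":60},{"translation":[-4,5,80],"roll":0,"gripper":60},{"translation":[-4,5,110],"roll":0,"gripper":60},{"translation":[-4,5,110],"roll":0,"gripper":60},{"translation":[-4,5,110],"roll":0,"gripper":60}]'
python3 - <<'E'
from h import *
o=telemetry.get_obs();print(o["time"],o["position"])
im=viewer.camera("wrist");C=cam("wrist");print(dets("wrist","plate1",2))
cv2.imwrite("pics/w2.png",im); 
P=[toworld(C,(b[0]+b[2]/2,b[1]+b[3]/2),.026) for b,p in dets("wrist","plate1",3)];print(P)
E
```

```text
time: 2.88
position: [0.643, -0.1626, 0.0964]
tool_rot: [1.0, -0.017, -0.002, -0.001]
ft_force: [0.2, -0.1, 1.0]
grip_width: 0.0597
grip_force: 0.0
2.8833 [ 0.64302768 -0.16264668  0.09636046]
[([241, 174, 66, 60], 0.87), ([429, 118, 68, 63], 0.76)]
[array([ 0.65267001, -0.15743532,  0.026     ]), array([ 0.68906692, -0.29559565,  0.026     ]), array([0.65638665, 0.04410069, 0.026     ])]
```

View pics/w2.png

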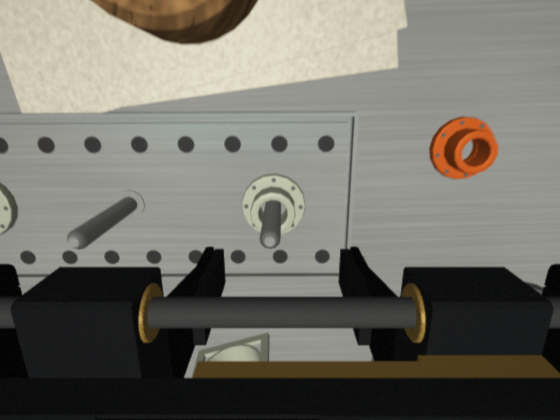

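The white plate 4 is centred at (273,205), with its peg tip at (269,240). The two views differ by about 5 mm, so I'm checking the pose noise.

```bash
python3 -m creep '[{"translation":[0,0,0],"roll":0,"gripper":60},{"translation":[0,0,0],"roll":0,"gripper":60},{"translation":[0,0,0],"roll":0,"gripper":60}]' | head -3
python3 - <<'E'
from h import *
for k in range(4):
    o=telemetry.get_obs();print(o["time"],o["position"].round(4) if hasattr(o["position"],"round") else o["position"],np.array(o["tool_rot"]).round(4),np.array(o["q"]).round(4))
    im=viewer.camera("wrist");C=cam("wrist")
    P=[toworld(C,(b[0]+b[2]/2,b[1]+b[3]/2),.026) for b,p in dets("wrist","plate1",1)];print(P, (P[0]-o["position"]).round(4))
print(viewer.camera_info("wrist"))
E
```

```text
time: 3.28
position: [0.6463, -0.1616, 0.0995]
tool_rot: [1.0, -0.016, 0.001, 0.001]
3.2833 [ 0.6463 -0.1616  0.0995] [ 9.999e-01 -1.590e-02  1.300e-03  6.000e-04] [-0.4124  0.7061  1.4143 -0.      1.0184  1.1901]
[array([0.65429459, 0.04449892, 0.026     ])] [ 0.008   0.2061 -0.0735]
3.3833 [ 0.6458 -0.1613  0.0987] [ 9.999e-01 -1.580e-02  6.000e-04  3.000e-04] [-0.4123  0.7071  1.4149 -0.      1.0183  1.1901]
[array([ 0.65160305, -0.15619165,  0.026     ])] [ 0.0058  0.0051 -0.0727]
3.4833 [ 0.6456 -0.1612  0.0982] [ 9.999e-01 -1.580e-02  2.000e-04  1.000e-04] [-0.4123  0.7078  1.4152 -0.      1.0182  1.1902]
[array([ 0.65102187, -0.1575775 ,  0.026     ])] [ 0.0054  0.0036 -0.0722]
3.5833 [ 0.6455 -0.1612  0.0979] [ 0.9999 -0.0158 -0.     -0.    ] [-0.4123  0.7082  1.4153  0.      1.0181  1.1902]
[array([ 0.68741095, -0.29399048,  0.026     ])] [ 0.0419 -0.1328 -0.0719]
{'intrinsics': array([[343.16985111,   0.        , 281.56268084],
       [  0.        , 343.16985111, 207.99198466],
       [  0.        ,   0.        ,   1.        ]]), 'hand_eye': array([[-4.35768032e-04, -9.54666230e-01, -2.97678013e-01,
         8.17416252e-02],
       [ 9.99999901e-01, -3.89540023e-04, -2.14618753e-04,
        -2.04180685e-04],
       [ 8.89317760e-05, -2.97678077e-01,  9.54666305e-01,
        -1.76560726e-01],
       [ 0.00000000e+00,  0.00000000e+00,  0.00000000e+00,
         1.00000000e+00]])}
```

```bash
python3 -m creep '[{"translation":[5,-4,0],"roll":0,"gripper":60},{"translation":[5,-4,25],"roll":0,"gripper":60},{"translation":[5,-4,48],"roll":0,"gripper":60},{"translation":[5,-4,48],"roll":0,"gripper":60},{"translation":[5,-4,48],"roll":0,"gripper":60}]' >/dev/null
python3 -m creep '[{"translation":[0,0,0],"roll":0,"gripper":60},{"translation":[0,0,0],"roll":0,"gripper":60},{"translation":[0,0,0],"roll":0,"gripper":40},{"translation":[0,0,0],"roll":0,"gripper":25},{"translation":[0,0,0],"roll":0,"gripper":25}]' 20
python3 -m creep '[{"translation":[0,0,0],"roll":0,"gripper":25},{"translation":[0,0,0],"roll":0,"gripper":25},{"translation":[0,0,0],"roll":0,"gripper":25}]'
python3 -c "from h import *;print(telemetry.get_obs()['position'])"
```

```text
time: 4.52
position: [0.6511, -0.1577, 0.0508]
tool_rot: [1.0, -0.016, 0.001, 0.0]
ft_force: [-0.4, -0.8, 0.2]
grip_width: 0.0472
grip_force: 0.0
time: 4.77
position: [0.6506, -0.1575, 0.0499]
tool_rot: [1.0, -0.016, 0.0, 0.0]
ft_force: [-0.2, -0.5, -0.3]
grip_width: 0.0292
grip_force: 0.0
[ 0.65055107 -0.15747344  0.04993909]
```

```bash
python3 -m creep '[{"translation":[0,0,0],"roll":0,"gripper":25},{"translation":[0,0,0],"roll":0,"gripper":25},{"translation":[0,0,0],"roll":0,"gripper":25}]'
python3 -c "
from h import *
cv2.imwrite('pics/w3.png',viewer.camera('wrist'))"
```

```text
time: 5.02
position: [0.6506, -0.1575, 0.0498]
tool_rot: [1.0, -0.016, -0.0, -0.0]
ft_force: [-0.1, -0.3, -0.7]
grip_width: 0.0253
grip_force: 0.0
```

View pics/w3.png

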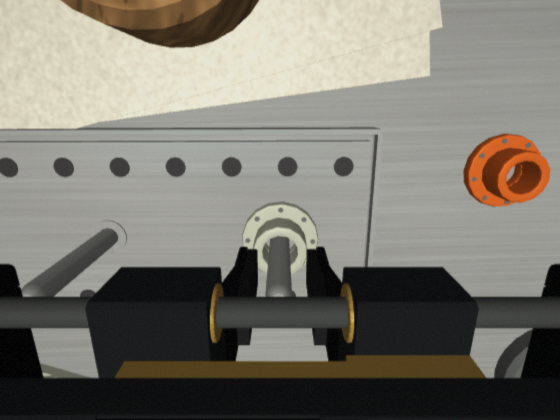

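The fingers closed to 25 mm without contact, although the hub is 32 mm. In the picture the visible fingertips (row 250, gap about 48 px) look nearer the camera than expected. I'll probe this with a descent that can't touch the deck, then close.

```bash
python3 - <<'E'
from h import *
im=viewer.camera("scene");C=cam("scene");o=telemetry.get_obs();p=np.array(o["position"])
for d in (0,-.019): 
  u=topix(C,p+[0,0,d]);print(u); 
u=u.astype(int); c=im[u[1]-75:u[1]+45,u[0]-70:u[0]+70]; c=cv2.resize(c,None,fx=5,fy=5,interpolation=cv2.INTER_CUBIC); cv2.imwrite("pics/s3.png",c)
E
python3 -m creep '[{"translation":[0,0,0],"roll":0,"gripper":60},{"translation":[0,0,0],"roll":0,"gripper":60},{"translation":[0,0,0],"roll":0,"gripper":60},{"translation":[0,0,0],"roll":0,"gripper":60},{"translation":[0,0,0],"roll":0,"gripper":60}]'
```

```text
[196.65267716 208.24885678]
[197.97368368 213.196227  ]
time: 5.53
position: [0.6506, -0.1575, 0.0499]
tool_rot: [1.0, -0.016, 0.0, -0.0]
ft_force: [-0.4, 0.3, -0.5]
grip_width: 0.0507
grip_force: 0.0
```

View pics/s3.png

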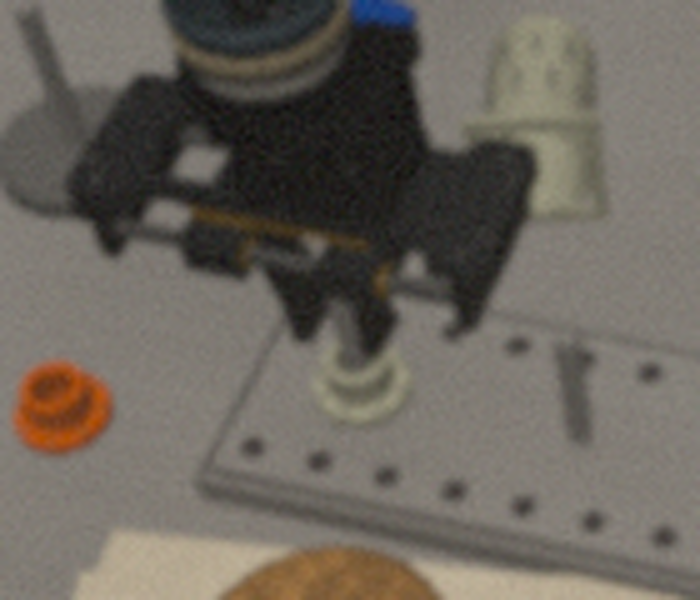

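The scene crop shows the fingertips at crop (300,335) and (370,355), with the hub still below and in front at (362,380). Running the probe descent now.

```bash
python3 -m creep '[{"translation":[0,0,0],"roll":0,"gripper":60},{"translation":[0,0,4],"roll":0,"gripper":60},{"translation":[0,0,8],"roll":0,"gripper":60},{"translation":[0,0,8],"roll":0,"gripper":60},{"translation":[0,0,8],"roll":0,"gripper":60}]'
python3 -m creep '[{"translation":[0,0,0],"roll":0,"gripper":60},{"translation":[0,0,0],"roll":0,"gripper":25},{"translation":[0,0,0],"roll":0,"gripper":25},{"translation":[0,0,0],"roll":0,"gripper":25},{"translation":[0,0,0],"roll":0,"gripper":25}]'
python3 -m creep '[{"translation":[0,0,0],"roll":0,"gripper":25},{"translation":[0,0,0],"roll":0,"gripper":25},{"translation":[0,0,0],"roll":0,"gripper":25},{"translation":[0,0,0],"roll":0,"gripper":25},{"translation":[0,0,0],"roll":0,"gripper":25}]'
```

```text
time: 5.95
position: [0.6502, -0.1573, 0.0412]
tool_rot: [1.0, -0.016, -0.001, -0.0]
ft_force: [0.1, -1.1, -0.3]
grip_width: 0.0598
grip_force: 0.0
time: 6.37
position: [0.6507, -0.1575, 0.042]
tool_rot: [1.0, -0.016, 0.0, 0.0]
ft_force: [-0.7, -0.5, 0.7]
grip_width: 0.0406
grip_force: 0.0
time: 6.78
position: [0.6506, -0.1575, 0.0418]
tool_rot: [1.0, -0.016, 0.0, -0.0]
ft_force: [0.0, -0.1, 0.9]
grip_width: 0.0255
grip_force: 0.0
```

```bash
python3 -m creep '[{"translation":[0,0,0],"roll":0,"gripper":60},{"translation":[0,0,0],"roll":0,"gripper":60},{"translation":[0,0,0],"roll":0,"gripper":60},{"translation":[0,0,0],"roll":0,"gripper":60},{"translation":[0,0,5],"roll":0,"gripper":60}]'|grep -v rot
python3 -m creep '[{"translation":[0,0,3],"roll":0,"gripper":60},{"translation":[0,0,5],"roll":0,"gripper":60},{"translation":[0,0,5],"roll":0,"gripper":60}]'|grep -v rot
python3 -m creep '[{"translation":[0,0,3],"roll":0,"gripper":60},{"translation":[0,0,6],"roll":0,"gripper":60},{"translation":[0,0,6],"roll":0,"gripper":60}]'|grep -v rot
python3 -m creep '[{"translation":[0,0,0],"roll":0,"gripper":60},{"translation":[0,0,0],"roll":0,"gripper":25},{"translation":[0,0,0],"roll":0,"gripper":25},{"translation":[0,0,0],"roll":0,"gripper":25},{"translation":[0,0,0],"roll":0,"gripper":25}]'|grep -v rot
python3 -m creep '[{"translation":[0,0,0],"roll":0,"gripper":25},{"translation":[0,0,0],"roll":0,"gripper":25},{"translation":[0,0,0],"roll":0,"gripper":25}]'|grep -v rot
```

```text
time: 7.2
position: [0.6514, -0.1578, 0.0377]
ft_force: [0.0, -0.3, 0.6]
grip_width: 0.0507
grip_force: 0.0
time: 7.45
position: [0.65, -0.1572, 0.0309]
ft_force: [0.7, 0.3, -0.6]
grip_width: 0.0594
grip_force: 0.0
time: 7.7
position: [0.6501, -0.1573, 0.0251]
ft_force: [0.2, 0.1, 0.7]
grip_width: 0.06
grip_force: 0.0
time: 8.12
position: [0.6507, -0.1575, 0.026]
ft_force: [0.3, -0.2, -0.7]
grip_width: 0.041
grip_force: 0.0
time: 8.37
position: [0.6506, -0.1574, 0.026]
ft_force: [0.8, -0.1, 0.3]
grip_width: 0.0306
grip_force: 20.0
```

```bash
python3 -c "
from h import *
im=viewer.camera('wrist')
cv2.imwrite('pics/w4.png',cv2.resize(im[170:350,180:400],None,fx=3,fy=3,interpolation=cv2.INTER_CUBIC))"
```

```text
(no output)
```

View pics/w4.png

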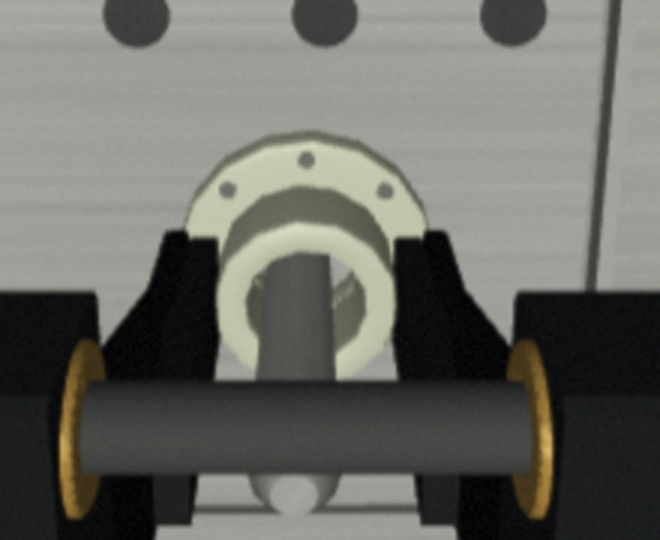

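The grip is on the hub, so the real fingertips stand about 16 mm behind the reported TCP, not 19 mm ahead. I'll regrip 6 mm deeper, lift and look.

```bash
python3 -m creep '[{"translation":[0,0,0],"roll":0,"gripper":50},{"translation":[0,0,0],"roll":0,"gripper":50},{"translation":[0,0,0],"roll":0,"gripper":50},{"translation":[0,0,3],"roll":0,"gripper":50},{"translation":[0,0,6],"roll":0,"gripper":50}]'|grep -v rot
python3 -m creep '[{"translation":[0,0,0],"roll":0,"gripper":50},{"translation":[0,0,0],"roll":0,"gripper":50},{"translation":[0,0,0],"roll":0,"gripper":25},{"translation":[0,0,0],"roll":0,"gripper":25},{"translation":[0,0,0],"roll":0,"gripper":25}]' 25|grep -v rot
python3 -m creep '[{"translation":[0,0,0],"roll":0,"gripper":25},{"translation":[0,0,0],"roll":0,"gripper":25},{"translation":[0,0,0],"roll":0,"gripper":25},{"translation":[0,0,0],"roll":0,"gripper":25},{"translation":[0,0,-20],"roll":0,"gripper":25}]'|grep -v rot
python3 -m creep '[{"translation":[0,0,-20],"roll":0,"gripper":25},{"translation":[0,0,-40],"roll":0,"gripper":25},{"translation":[0,0,-70],"roll":0,"gripper":25},{"translation":[0,0,-100],"roll":0,"gripper":25},{"translation":[0,0,-115],"roll":0,"gripper":25}]'|grep -v rot
```

```text
time: 8.83
position: [0.6507, -0.1575, 0.0198]
ft_force: [-0.1, -0.5, -0.0]
grip_width: 0.0483
grip_force: 0.0
time: 9.25
position: [0.6507, -0.1575, 0.0199]
ft_force: [-0.4, 0.7, -0.5]
grip_width: 0.037
grip_force: 0.0
time: 9.67
position: [0.6474, -0.1562, 0.0362]
ft_force: [-1.1, -0.8, -0.9]
grip_width: 0.0302
grip_force: 25.0
time: 10.08
position: [0.6523, -0.1581, 0.1587]
ft_force: [0.3, -0.2, 0.2]
grip_width: 0.0306
grip_force: 25.0
```

```bash
python3 -m creep '[{"translation":[-20,25,0],"roll":0,"gripper":25},{"translation":[-40,50,0],"roll":0,"gripper":25},{"translation":[-60,75,0],"roll":0,"gripper":25},{"translation":[-80,100,0],"roll":0,"gripper":25},{"translation":[-100,120,0],"roll":0,"gripper":25}]'|grep -v rot
python3 -m creep '[{"translation":[-20,25,0],"roll":0,"gripper":25},{"translation":[-40,50,0],"roll":0,"gripper":25},{"translation":[-60,75,0],"roll":0,"gripper":25},{"translation":[-80,94,0],"roll":0,"gripper":25},{"translation":[-80,94,0],"roll":0,"gripper":25}]'|grep -v rot
python3 -m creep '[{"translation":[0,0,0],"roll":0,"gripper":25},{"translation":[0,0,0],"roll":0,"gripper":25},{"translation":[0,0,0],"roll":0,"gripper":25},{"translation":[0,0,0],"roll":0,"gripper":25},{"translation":[0,0,0],"roll":0,"gripper":25}]'|grep -v rot
python3 - <<'E'
from h import *
im=viewer.camera("wrist");C=cam("wrist");print(telemetry.get_obs()["position"],dets("wrist","spindle",2),dets("wrist","plate1",2))
for P in [(.5194,-.3678,.015),(.5194,-.3678,.11)]: print(topix(C,P))
cv2.imwrite("pics/w5.png",im)
E
```

```text
time: 10.5
position: [0.5458, -0.2758, 0.155]
ft_force: [0.5, -0.4, -0.0]
grip_width: 0.0306
grip_force: 25.0
time: 10.92
position: [0.4604, -0.3693, 0.1548]
ft_force: [-0.2, 1.2, 0.3]
grip_width: 0.0306
grip_force: 25.0
time: 11.33
position: [0.4646, -0.3647, 0.1548]
ft_force: [1.0, -0.2, -0.5]
grip_width: 0.0303
grip_force: 25.0
[ 0.46449617 -0.36476352  0.15482299] [([239, 82, 97, 100], 0.87)] [([242, 216, 80, 82], 0.8)]
[283.36845982 132.02698363]
[284.08720608 144.86417254]
```

View pics/w5.png

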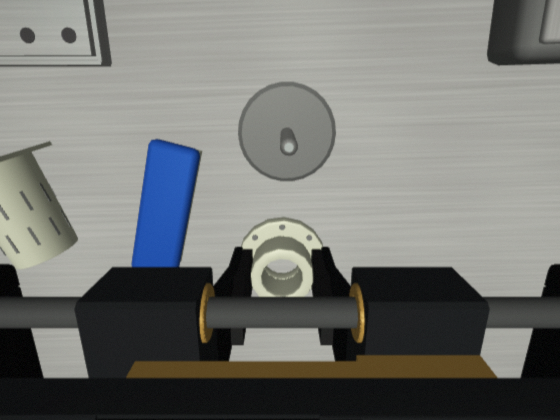

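The plate is held level: hub ring centred at (282,271), disc at (282,257). The spindle foot is at (287,131) and its post tip at (288,147).

```bash
python3 - <<'E'
from h import *
C=cam("wrist"); im=cv2.imread("pics/w5.png")
g=cv2.cvtColor(im,cv2.COLOR_BGR2GRAY)
hsv=cv2.cvtColor(im,cv2.COLOR_BGR2HSV)
m=((g<115)&(g>70)).astype(np.uint8); m[:70]=0;m[195:]=0;m[:,:215]=0;m[:,350:]=0
ys,xs=np.nonzero(m);(cx,cy),r=cv2.minEnclosingCircle(np.c_[xs,ys].astype(np.float32));print("foot",cx,cy,r,toworld(C,(cx,cy),.015))
print("foot bbox",toworld(C,(287,131.5),.015),"tip",toworld(C,(288.5,147),.11))
print("hub top",toworld(C,(282,272),.181),"disc",toworld(C,(282,257.5),.163), "pos",telemetry.get_obs()["position"])
# predicted outlines for the plate centred at TCP
p=np.array(telemetry.get_obs()["position"])
for z,rr in ((.163,.024),(.181,.016),(.181,.010)):
    q=np.array([topix(C,[p[0]+rr*np.cos(a),p[1]+rr*np.sin(a),z]) for a in np.linspace(0,6.28,60)]);print(z,rr,q.min(0).round(1),q.max(0).round(1))
E
```

```text
foot 286.673583984375 131.30043029785156 49.259727478027344 [ 0.51975168 -0.37112173  0.015     ]
foot bbox [ 0.51956607 -0.37141163  0.015     ] tip [ 0.51775754 -0.37089714  0.11      ]
hub top [ 0.46645961 -0.36507171  0.181     ] disc [ 0.4656159  -0.36506568  0.163     ] pos [ 0.46430038 -0.36504433  0.15484835]
0.163 0.024 [237.5 217.6] [326.5 298.7]
0.181 0.016 [249.4 245.8] [314.8 304.4]
0.181 0.01 [261.7 257.3] [302.5 293.9]
```

```bash
python3 -m creep '[{"translation":[25,2,0],"roll":0,"gripper":25},{"translation":[53,4,0],"roll":0,"gripper":25},{"translation":[53,4,0],"roll":0,"gripper":25},{"translation":[53,4,0],"roll":0,"gripper":25},{"translation":[53,4,0],"roll":0,"gripper":25}]'|grep -v rot
python3 -m creep '[{"translation":[0,0,0],"roll":0,"gripper":25},{"translation":[0,0,0],"roll":0,"gripper":25},{"translation":[0,0,0],"roll":0,"gripper":25},{"translation":[0,0,0],"roll":0,"gripper":25},{"translation":[0,0,10],"roll":0,"gripper":25}]'|grep -v rot
python3 -m creep '[{"translation":[0,0,15],"roll":0,"gripper":25},{"translation":[0,0,30],"roll":0,"gripper":25},{"translation":[0,0,45],"roll":0,"gripper":25},{"translation":[0,0,45],"roll":0,"gripper":25},{"translation":[0,0,45],"roll":0,"gripper":25}]'|grep -v rot
python3 - <<'E'
from h import *
im=viewer.camera("wrist");print(telemetry.get_obs()["position"])
cv2.imwrite("pics/w6.png",cv2.resize(im[170:350,180:400],None,fx=3,fy=3))
E
```

```text
time: 11.9
position: [0.5161, -0.3706, 0.1544]
ft_force: [-0.3, 0.6, -1.1]
grip_width: 0.0305
grip_force: 25.0
time: 12.32
position: [0.5176, -0.3726, 0.1467]
ft_force: [-0.2, -0.1, -0.6]
grip_width: 0.0304
grip_force: 25.0
time: 12.73
position: [0.5161, -0.3708, 0.0987]
ft_force: [0.1, -0.3, -0.8]
grip_width: 0.0304
grip_force: 25.0
[ 0.51649717 -0.37124719  0.09964247]
```

View pics/w6.png

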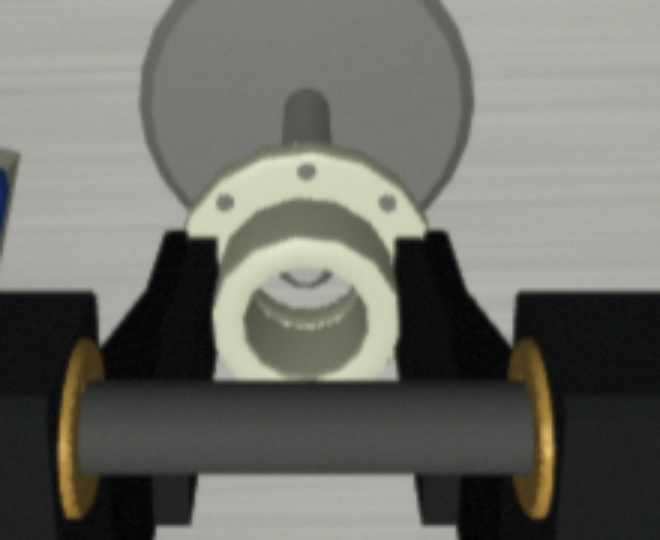

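```bash
python3 - <<'E'
from h import *
C=cam("wrist");p=np.array(telemetry.get_obs()["position"]);print(p)
f=lambda P:((topix(C,P)-[180,170])*3).round()
print("tip",f((.5187,-.371,.11)),"foot",f((.5187,-.371,.015)))
for dz in (-.01,0,.01,.02): print(dz,"hubtop c",f((p[0]+.0015,p[1],p[2]+.026+dz)),"w",(f((p[0],p[1]-.016,p[2]+.026+dz))-f((p[0],p[1]+.016,p[2]+.026+dz)))[0],"bore bottom c",f((p[0]+.0015,p[1],p[2]+dz)))
E
```

```text
[ 0.51649717 -0.37124719  0.09964247]
tip [304. 263.] foot [305. 107.]
-0.01 hubtop c [306. 281.] w 185.0 bore bottom c [306. 221.]
0 hubtop c [306. 309.] w 196.0 bore bottom c [306. 243.]
0.01 hubtop c [306. 341.] w 208.0 bore bottom c [306. 266.]
0.02 hubtop c [306. 376.] w 221.0 bore bottom c [306. 292.]
```

```bash
python3 -m creep '[{"translation":[0,0,10],"roll":0,"gripper":25},{"translation":[0,0,20],"roll":0,"gripper":25},{"translation":[0,0,30],"roll":0,"gripper":25},{"translation":[0,0,40],"roll":0,"gripper":25},{"translation":[0,0,40],"roll":0,"gripper":25}]'|grep -v rot
python3 -m creep '[{"translation":[0,0,12],"roll":0,"gripper":25},{"translation":[0,0,24],"roll":0,"gripper":25},{"translation":[0,0,34],"roll":0,"gripper":25},{"translation":[0,0,39],"roll":0,"gripper":25},{"translation":[0,0,39],"roll":0,"gripper":25}]'|grep -v rot
python3 -m creep '[{"translation":[0,0,0],"roll":0,"gripper":25},{"translation":[0,0,0],"roll":0,"gripper":25},{"translation":[0,0,2],"roll":0,"gripper":25},{"translation":[0,0,4],"roll":0,"gripper":25}]'|grep -v rot
```

```text
time: 13.2
position: [0.5155, -0.37, 0.0571]
ft_force: [0.2, 0.5, -0.6]
grip_width: 0.0305
grip_force: 25.0
time: 13.62
position: [0.5157, -0.3703, 0.0188]
ft_force: [-0.6, 0.6, -0.3]
grip_width: 0.0303
grip_force: 25.0
time: 13.95
position: [0.5171, -0.3717, 0.0175]
ft_force: [0.2, -0.1, -0.5]
grip_width: 0.0305
grip_force: 25.0
```

```bash
python3 -m creep '[{"translation":[0,0,0],"roll":0,"gripper":50},{"translation":[0,0,0],"roll":0,"gripper":50},{"translation":[0,0,0],"roll":0,"gripper":50},{"translation":[0,0,0],"roll":0,"gripper":50},{"translation":[0,0,0],"roll":0,"gripper":50}]'|grep -v rot
python3 -m creep '[{"translation":[0,0,-30],"roll":0,"gripper":50},{"translation":[0,0,-70],"roll":0,"gripper":50},{"translation":[0,0,-110],"roll":0,"gripper":50},{"translation":[0,0,-140],"roll":0,"gripper":50},{"translation":[0,0,-140],"roll":0,"gripper":50}]'|grep -v rot
python3 -m creep '[{"translation":[43,-146,0],"roll":0,"gripper":50},{"translation":[43,-146,0],"roll":0,"gripper":50},{"translation":[43,-146,0],"roll":0,"gripper":50},{"translation":[43,-146,0],"roll":0,"gripper":50},{"translation":[43,-146,0],"roll":0,"gripper":50}]'|grep -v rot
python3 -m creep '[{"translation":[43,-146,0],"roll":0,"gripper":50},{"translation":[43,-146,0],"roll":0,"gripper":50},{"translation":[43,-146,0],"roll":0,"gripper":50},{"translation":[43,-146,0],"roll":0,"gripper":50},{"translation":[43,-146,0],"roll":0,"gripper":50}]'|grep -v rot
python3 -m creep '[{"translation":[42,-146,0],"roll":0,"gripper":50},{"translation":[42,-146,0],"roll":0,"gripper":50},{"translation":[42,-146,0],"roll":0,"gripper":50},{"translation":[42,-146,0],"roll":0,"gripper":50},{"translation":[42,-146,0],"roll":0,"gripper":50}]'|grep -v rot
python3 -m creep '[{"translation":[0,0,0],"roll":0,"gripper":50},{"translation":[0,0,0],"roll":0,"gripper":50},{"translation":[0,0,0],"roll":0,"gripper":50},{"translation":[0,0,0],"roll":0,"gripper":50},{"translation":[0,0,0],"roll":0,"gripper":50}]'|grep -v rot
python3 - <<'E'
from h import *
o=telemetry.get_obs();print(o["position"],o["q"])
im=viewer.camera("wrist");C=cam("wrist");cv2.imwrite("pics/w7.png",im)
for b,p in dets("wrist","plate1",4): print(b,p,toworld(C,(b[0]+b[2]/2,b[1]+b[3]/2),.026))
im=viewer.camera("top");cv2.imwrite("pics/t7.png",im);C=cam("top")
for b,p in dets("top","plate1",7): print(b,p,toworld(C,(b[0]+b[2]/2,b[1]+b[3]/2),.03))
E
```

```text
time: 14.37
position: [0.5167, -0.3713, 0.017]
ft_force: [-0.5, -0.6, -0.4]
grip_width: 0.0488
grip_force: 0.0
time: 14.78
position: [0.5204, -0.3748, 0.1647]
ft_force: [0.6, -0.1, 0.1]
grip_width: 0.05
grip_force: 0.0
time: 15.2
position: [0.5647, -0.2206, 0.1564]
ft_force: [0.0, 0.0, -0.3]
grip_width: 0.0501
grip_force: 0.0
time: 15.62
position: [0.6128, -0.0771, 0.1565]
ft_force: [0.5, 0.4, 0.1]
grip_width: 0.05
grip_force: 0.0
time: 16.03
position: [0.6598, 0.067, 0.1565]
ft_force: [-0.8, -0.3, -0.6]
grip_width: 0.05
grip_force: 0.0
time: 16.45
position: [0.6584, 0.0608, 0.1569]
ft_force: [-0.1, 0.2, -0.3]
grip_width: 0.0498
grip_force: 0.0
[0.65844262 0.06080334 0.15687192] [-7.65084978e-02  6.32165220e-01  1.38342370e+00 -1.63328656e-04
  1.12622148e+00  1.52837255e+00]
[132, 168, 54, 56] 0.74 [0.65992035 0.17512306 0.026     ]
[252, 170, 52, 49] 0.69 [0.6575924  0.06464554 0.026     ]
[0, 30, 63, 60] 0.62 [0.77961592 0.26417894 0.026     ]
[17, 199, 58, 46] 0.56 [0.63807926 0.28608046 0.026     ]
[384, 177, 21, 21] 0.79 [ 0.68449722 -0.29314134  0.03      ]
[417, 244, 15, 20] 0.76 [ 0.52093907 -0.36879434  0.03      ]
[152, 192, 18, 20] 0.74 [0.63126097 0.28801139 0.03      ]
[244, 197, 16, 8] 0.59 [0.64029769 0.06187042 0.03      ]
[159, 132, 24, 19] 0.52 [0.78463191 0.27016829 0.03      ]
```

```bash
python3 -m creep '[{"translation":[0,-3,30],"roll":0,"gripper":50},{"translation":[0,-3,60],"roll":0,"gripper":50},{"translation":[0,-3,90],"roll":0,"gripper":50},{"translation":[0,-3,110],"roll":0,"gripper":50},{"translation":[0,-3,110],"roll":0,"gripper":50}]'|grep -v rot
python3 -m creep '[{"translation":[0,0,8],"roll":0,"gripper":50},{"translation":[0,0,16],"roll":0,"gripper":50},{"translation":[0,0,24],"roll":0,"gripper":50},{"translation":[0,0,27],"roll":0,"gripper":50},{"translation":[0,0,27],"roll":0,"gripper":50}]'|grep -v rot
python3 -m creep '[{"translation":[0,0,0],"roll":0,"gripper":50},{"translation":[0,0,0],"roll":0,"gripper":25},{"translation":[0,0,0],"roll":0,"gripper":25},{"translation":[0,0,0],"roll":0,"gripper":25},{"translation":[0,0,0],"roll":0,"gripper":25}]' 25|grep -v rot
python3 -m creep '[{"translation":[0,0,0],"roll":0,"gripper":25},{"translation":[0,0,0],"roll":0,"gripper":25},{"translation":[0,0,0],"roll":0,"gripper":25},{"translation":[0,0,0],"roll":0,"gripper":25},{"translation":[0,0,0],"roll":0,"gripper":25}]'|grep -v rot
python3 -c "from h import *;print(telemetry.get_obs()['position'])"
```

```text
time: 17.07
position: [0.6546, 0.0655, 0.0419]
ft_force: [-0.9, -0.0, 0.5]
grip_width: 0.05
grip_force: 0.0
time: 17.48
position: [0.6585, 0.0654, 0.0196]
ft_force: [-0.8, 0.1, 0.1]
grip_width: 0.0496
grip_force: 0.0
time: 17.9
position: [0.6589, 0.0654, 0.0202]
ft_force: [-0.4, -0.8, 0.7]
grip_width: 0.0309
grip_force: 0.2
time: 18.32
position: [0.6589, 0.0653, 0.0202]
ft_force: [-0.7, -0.0, 3.1]
grip_width: 0.0305
grip_force: 25.0
[0.65892587 0.06532405 0.02021484]
```

```bash
python3 -m creep '[{"translation":[0,0,-25],"roll":0,"gripper":25},{"translation":[0,0,-55],"roll":0,"gripper":25},{"translation":[0,0,-85],"roll":0,"gripper":25},{"translation":[0,0,-115],"roll":0,"gripper":25},{"translation":[0,0,-135],"roll":0,"gripper":25}]'|grep -v rot
python3 -m creep '[{"translation":[-15,30,0],"roll":0,"gripper":25},{"translation":[-30,60,0],"roll":0,"gripper":25},{"translation":[-45,90,0],"roll":0,"gripper":25},{"translation":[-60,120,0],"roll":0,"gripper":25},{"translation":[-60,145,0],"roll":0,"gripper":25}]'|grep -v rot
python3 -m creep '[{"translation":[-15,30,0],"roll":0,"gripper":25},{"translation":[-30,60,0],"roll":0,"gripper":25},{"translation":[-45,90,0],"roll":0,"gripper":25},{"translation":[-60,120,0],"roll":0,"gripper":25},{"translation":[-60,145,0],"roll":0,"gripper":25}]'|grep -v rot
python3 -m creep '[{"translation":[-15,30,0],"roll":0,"gripper":25},{"translation":[-30,60,0],"roll":0,"gripper":25},{"translation":[-45,90,0],"roll":0,"gripper":25},{"translation":[-60,120,0],"roll":0,"gripper":25},{"translation":[-60,146,0],"roll":0,"gripper":25}]'|grep -v rot
python3 -m creep '[{"translation":[0,0,0],"roll":0,"gripper":25},{"translation":[0,0,0],"roll":0,"gripper":25},{"translation":[0,0,0],"roll":0,"gripper":25},{"translation":[0,0,0],"roll":0,"gripper":25},{"translation":[0,0,0],"roll":0,"gripper":25}]'|grep -v rot
cat > spin.py <<'E'
from h import *
o=telemetry.get_obs();p=np.array(o["position"]);print(p)
im=viewer.camera("wrist");C=cam("wrist");cv2.imwrite("pics/spin.png",im)
for t in ("plate1","spindle"):
  for b,q in dets("wrist",t,3): print(t,b,q)
def box(dx,z,rr):
    q=np.array([topix(C,[p[0]+dx+rr*np.cos(a),p[1]+rr*np.sin(a),z]) for a in np.linspace(0,6.28,60)]);return q.min(0).round(1),q.max(0).round(1)
print("disc pred",box(0,p[2]+.008,.024),"hub",box(0,p[2]+.026,.016))
hsv=cv2.cvtColor(im,cv2.COLOR_BGR2HSV);m=(hsv[...,1]>22)&(hsv[...,0]>25)&(hsv[...,0]<45)&(hsv[...,2]>120);m[:,:235]=0;m[:,330:]=0;m[320:]=0;m[:195]=0
ys,xs=np.nonzero(m);print("white",xs.min(),xs.max(),ys.min(),ys.max(),np.median(xs))
E
python3 spin.py
```

```text
time: 18.73
position: [0.6596, 0.0655, 0.1574]
ft_force: [0.7, -0.5, -0.4]
grip_width: 0.0305
grip_force: 25.1
time: 19.15
position: [0.5899, -0.0782, 0.1541]
ft_force: [0.5, 0.0, -1.2]
grip_width: 0.0304
grip_force: 25.1
time: 19.57
position: [0.5258, -0.2213, 0.1541]
ft_force: [-0.2, 0.3, -1.4]
grip_width: 0.0305
grip_force: 25.1
time: 19.98
position: [0.4616, -0.3654, 0.1541]
ft_force: [0.4, 0.7, -1.3]
grip_width: 0.0305
grip_force: 25.1
time: 20.4
position: [0.465, -0.363, 0.1546]
ft_force: [-1.0, 0.3, -1.4]
grip_width: 0.0307
grip_force: 25.1
[ 0.4650356  -0.3630327   0.15462071]
plate1 [244, 219, 76, 75] 0.97
plate1 [262, 109, 56, 55] 0.69
plate1 [0, 0, 111, 71] 0.55
spindle [240, 80, 98, 103] 0.96
disc pred (array([237.2, 217.7]), array([326.1, 298.6])) hub (array([249. , 245.9]), array([314.3, 304.3]))
white 243 320 221 296 282.0
```

```bash
python3 -m creep '[{"translation":[25,3,0],"roll":0,"gripper":25},{"translation":[53,6,0],"roll":0,"gripper":25},{"translation":[53,6,0],"roll":0,"gripper":25},{"translation":[53,6,0],"roll":0,"gripper":25},{"translation":[53,6,0],"roll":0,"gripper":25}]'|grep -v rot
python3 -m creep '[{"translation":[0,0,0],"roll":0,"gripper":25},{"translation":[0,0,0],"roll":0,"gripper":25},{"translation":[0,0,0],"roll":0,"gripper":25},{"translation":[0,0,0],"roll":0,"gripper":25},{"translation":[0,0,10],"roll":0,"gripper":25}]'|grep -v rot
python3 -m creep '[{"translation":[0,0,15],"roll":0,"gripper":25},{"translation":[0,0,30],"roll":0,"gripper":25},{"translation":[0,0,45],"roll":0,"gripper":25},{"translation":[0,0,55],"roll":0,"gripper":25},{"translation":[0,0,55],"roll":0,"gripper":25}]'|grep -v rot
python3 -m creep '[{"translation":[0,0,10],"roll":0,"gripper":25},{"translation":[0,0,20],"roll":0,"gripper":25},{"translation":[0,0,30],"roll":0,"gripper":25},{"translation":[0,0,40],"roll":0,"gripper":25},{"translation":[0,0,44],"roll":0,"gripper":25}]'|grep -v rot
python3 -m creep '[{"translation":[0,0,0],"roll":0,"gripper":25},{"translation":[0,0,0],"roll":0,"gripper":25},{"translation":[0,0,2],"roll":0,"gripper":25}]'|grep -v rot
```

```text
time: 20.97
position: [0.5171, -0.3714, 0.1545]
ft_force: [-1.1, -0.1, -1.7]
grip_width: 0.0305
grip_force: 25.1
time: 21.38
position: [0.5186, -0.3736, 0.1467]
ft_force: [0.2, -0.1, -0.7]
grip_width: 0.0304
grip_force: 25.1
time: 21.8
position: [0.5176, -0.3717, 0.0874]
ft_force: [1.8, -0.1, -1.2]
grip_width: 0.0304
grip_force: 25.1
time: 22.22
position: [0.5176, -0.372, 0.0443]
ft_force: [1.9, 1.1, -0.9]
grip_width: 0.0302
grip_force: 25.1
time: 22.47
position: [0.5177, -0.3725, 0.0443]
ft_force: [1.0, 1.0, -0.3]
grip_width: 0.0305
grip_force: 25.1
```

```bash
python3 -m creep '[{"translation":[0,0,0],"roll":0,"gripper":50},{"translation":[0,0,0],"roll":0,"gripper":50},{"translation":[0,0,0],"roll":0,"gripper":50},{"translation":[0,0,0],"roll":0,"gripper":50},{"translation":[0,0,0],"roll":0,"gripper":50}]'|grep -v rot
python3 -m creep '[{"translation":[0,0,-30],"roll":0,"gripper":50},{"translation":[0,0,-70],"roll":0,"gripper":50},{"translation":[0,0,-110],"roll":0,"gripper":50},{"translation":[0,0,-115],"roll":0,"gripper":50},{"translation":[0,0,-115],"roll":0,"gripper":50}]'|grep -v rot
python3 -m creep '[{"translation":[42,-184,0],"roll":0,"gripper":50},{"translation":[42,-184,0],"roll":0,"gripper":50},{"translation":[42,-184,0],"roll":0,"gripper":50},{"translation":[42,-184,0],"roll":0,"gripper":50},{"translation":[42,-184,0],"roll":0,"gripper":50}]'|grep -v rot
python3 -m creep '[{"translation":[42,-184,0],"roll":0,"gripper":50},{"translation":[42,-184,0],"roll":0,"gripper":50},{"translation":[42,-184,0],"roll":0,"gripper":50},{"translation":[42,-184,0],"roll":0,"gripper":50},{"translation":[42,-184,0],"roll":0,"gripper":50}]'|grep -v rot
python3 -m creep '[{"translation":[42,-184,0],"roll":0,"gripper":50},{"translation":[42,-184,0],"roll":0,"gripper":50},{"translation":[42,-184,0],"roll":0,"gripper":50},{"translation":[42,-184,0],"roll":0,"gripper":50},{"translation":[42,-184,0],"roll":0,"gripper":50}]'|grep -v rot
python3 -m creep '[{"translation":[0,0,0],"roll":0,"gripper":50},{"translation":[0,0,0],"roll":0,"gripper":50},{"translation":[0,0,0],"roll":0,"gripper":50},{"translation":[0,0,0],"roll":0,"gripper":50},{"translation":[0,0,0],"roll":0,"gripper":50}]'|grep -v rot
python3 - <<'E'
from h import *
o=telemetry.get_obs();print(o["position"],o["q"])
im=viewer.camera("wrist");C=cam("wrist");cv2.imwrite("pics/w8.png",im)
for b,p in dets("wrist","plate1",4): print(b,p,toworld(C,(b[0]+b[2]/2,b[1]+b[3]/2),.026))
im=viewer.camera("top");cv2.imwrite("pics/t8.png",im);C=cam("top")
for b,p in dets("top","plate1",7): print(b,p,toworld(C,(b[0]+b[2]/2,b[1]+b[3]/2),.05))
E
```

```text
time: 22.88
position: [0.5176, -0.3724, 0.0441]
ft_force: [-0.3, 0.2, 0.5]
grip_width: 0.0486
grip_force: 0.0
time: 23.3
position: [0.5195, -0.3742, 0.163]
ft_force: [-0.4, -0.7, -1.1]
grip_width: 0.0499
grip_force: 0.0
time: 23.72
position: [0.5641, -0.1845, 0.1569]
ft_force: [-0.2, -0.2, 0.7]
grip_width: 0.0499
grip_force: 0.0
time: 24.13
position: [0.6123, -0.0024, 0.1569]
ft_force: [1.1, -0.3, 0.6]
grip_width: 0.0497
grip_force: 0.0
time: 24.55
position: [0.6603, 0.1801, 0.1567]
ft_force: [0.8, -0.8, 0.6]
grip_width: 0.0498
grip_force: 0.0
time: 24.97
position: [0.6608, 0.1737, 0.1584]
ft_force: [-0.4, 0.3, 0.2]
grip_width: 0.05
grip_force: 0.0
[0.66082447 0.17365256 0.15843191] [ 9.39290565e-02  6.59717594e-01  1.31931054e+00 -3.13931157e-04
  1.16380920e+00  1.69880890e+00]
[255, 167, 52, 51] 0.81 [0.66134684 0.17451646 0.026     ]
[133, 28, 56, 56] 0.8 [0.78161678 0.26986176 0.026     ]
[138, 197, 49, 46] 0.61 [0.63814628 0.28847532 0.026     ]
[388, 179, 17, 19] 0.81 [ 0.67929418 -0.29248539  0.05      ]
[153, 196, 15, 20] 0.57 [0.61954646 0.28354194 0.05      ]
[420, 247, 18, 17] 0.53 [ 0.51778963 -0.37274711  0.05      ]
[204, 198, 8, 4] 0.48 [0.63759506 0.16837736 0.05      ]
[404, 238, 36, 33] 0.4 [ 0.51972673 -0.3557251   0.05      ]
[205, 168, 160, 58] 0.28 [ 0.65040944 -0.01952506  0.05      ]
```

Well aligned. I'll descend 138 mm, grip, lift, and go to the standoff at (0.465, −0.365).

```bash
python3 -m creep '[{"translation":[0,-1,30],"roll":0,"gripper":50},{"translation":[0,-1,60],"roll":0,"gripper":50},{"translation":[0,-1,90],"roll":0,"gripper":50},{"translation":[0,-1,110],"roll":0,"gripper":50},{"translation":[0,-1,110],"roll":0,"gripper":50}]'|grep -v rot
python3 -m creep '[{"translation":[0,0,8],"roll":0,"gripper":50},{"translation":[0,0,16],"roll":0,"gripper":50},{"translation":[0,0,24],"roll":0,"gripper":50},{"translation":[0,0,28],"roll":0,"gripper":50},{"translation":[0,0,28],"roll":0,"gripper":50}]'|grep -v rot
python3 -m creep '[{"translation":[0,0,0],"roll":0,"gripper":50},{"translation":[0,0,0],"roll":0,"gripper":25},{"translation":[0,0,0],"roll":0,"gripper":25},{"translation":[0,0,0],"roll":0,"gripper":25},{"translation":[0,0,0],"roll":0,"gripper":25}]' 25|grep -v rot
python3 -m creep '[{"translation":[0,0,0],"roll":0,"gripper":25},{"translation":[0,0,0],"roll":0,"gripper":25},{"translation":[0,0,0],"roll":0,"gripper":25},{"translation":[0,0,0],"roll":0,"gripper":25},{"translation":[0,0,0],"roll":0,"gripper":25}]'|grep -v rot
python3 -m creep '[{"translation":[0,0,-25],"roll":0,"gripper":25},{"translation":[0,0,-55],"roll":0,"gripper":25},{"translation":[0,0,-85],"roll":0,"gripper":25},{"translation":[0,0,-115],"roll":0,"gripper":25},{"translation":[0,0,-135],"roll":0,"gripper":25}]'|grep -v rot
python3 -m creep '[{"translation":[-13,36,0],"roll":0,"gripper":25},{"translation":[-26,72,0],"roll":0,"gripper":25},{"translation":[-39,108,0],"roll":0,"gripper":25},{"translation":[-52,144,0],"roll":0,"gripper":25},{"translation":[-59,180,0],"roll":0,"gripper":25}]'|grep -v rot
python3 -m creep '[{"translation":[-13,36,0],"roll":0,"gripper":25},{"translation":[-26,72,0],"roll":0,"gripper":25},{"translation":[-39,108,0],"roll":0,"gripper":25},{"translation":[-52,144,0],"roll":0,"gripper":25},{"translation":[-59,180,0],"roll":0,"gripper":25}]'|grep -v rot
python3 -m creep '[{"translation":[-13,36,0],"roll":0,"gripper":25},{"translation":[-26,72,0],"roll":0,"gripper":25},{"translation":[-39,108,0],"roll":0,"gripper":25},{"translation":[-52,144,0],"roll":0,"gripper":25},{"translation":[-59,180,0],"roll":0,"gripper":25}]'|grep -v rot
python3 -m creep '[{"translation":[0,0,0],"roll":0,"gripper":25},{"translation":[0,0,0],"roll":0,"gripper":25},{"translation":[0,0,0],"roll":0,"gripper":25},{"translation":[0,0,0],"roll":0,"gripper":25},{"translation":[0,0,0],"roll":0,"gripper":25}]'|grep -v rot
python3 spin.py
```

```text
time: 25.58
position: [0.6572, 0.1755, 0.0438]
ft_force: [-0.6, -0.1, -0.4]
grip_width: 0.0501
grip_force: 0.0
time: 26.0
position: [0.6609, 0.1763, 0.0204]
ft_force: [0.3, 0.1, -0.7]
grip_width: 0.0499
grip_force: 0.0
time: 26.42
position: [0.6615, 0.1764, 0.0213]
ft_force: [-0.8, 0.4, 1.2]
grip_width: 0.0314
grip_force: 25.1
time: 26.83
position: [0.6615, 0.1764, 0.0213]
ft_force: [-0.7, -1.0, 3.5]
grip_width: 0.0312
grip_force: 25.0
time: 27.25
position: [0.6622, 0.1766, 0.1584]
ft_force: [1.2, 0.5, -0.7]
grip_width: 0.0313
grip_force: 25.0
time: 27.67
position: [0.594, -0.0024, 0.1552]
ft_force: [0.8, -0.3, -0.9]
grip_width: 0.0313
grip_force: 25.0
time: 28.08
position: [0.5295, -0.1805, 0.1552]
ft_force: [-0.2, 1.2, 0.1]
grip_width: 0.0313
grip_force: 25.0
time: 28.5
position: [0.465, -0.3585, 0.1552]
ft_force: [0.6, -0.6, -0.1]
grip_width: 0.0313
grip_force: 25.0
time: 28.92
position: [0.4674, -0.356, 0.1556]
ft_force: [0.7, -0.1, -0.2]
grip_width: 0.0314
grip_force: 25.0
[ 0.46735591 -0.35596993  0.1556037 ]
plate1 [277, 113, 38, 32] 0.65
plate1 [244, 219, 82, 77] 0.64
plate1 [273, 114, 58, 56] 0.64
spindle [1, 0, 121, 70] 0.74
spindle [248, 82, 95, 102] 0.63
disc pred (array([237.4, 217.7]), array([326.2, 298.6])) hub (array([249.2, 245.8]), array([314.4, 304.3]))
white 242 321 219 296 281.0
```

```bash
python3 -m creep '[{"translation":[25,7,0],"roll":0,"gripper":25},{"translation":[50,14,0],"roll":0,"gripper":25},{"translation":[50,14,0],"roll":0,"gripper":25},{"translation":[50,14,0],"roll":0,"gripper":25},{"translation":[50,14,0],"roll":0,"gripper":25}]'|grep -v rot
python3 -m creep '[{"translation":[0,0,0],"roll":0,"gripper":25},{"translation":[0,0,0],"roll":0,"gripper":25},{"translation":[0,0,0],"roll":0,"gripper":25},{"translation":[0,0,0],"roll":0,"gripper":25},{"translation":[0,0,10],"roll":0,"gripper":25}]'|grep -v rot
python3 -m creep '[{"translation":[0,0,15],"roll":0,"gripper":25},{"translation":[0,0,30],"roll":0,"gripper":25},{"translation":[0,0,45],"roll":0,"gripper":25},{"translation":[0,0,55],"roll":0,"gripper":25},{"translation":[0,0,55],"roll":0,"gripper":25}]'|grep -v rot
python3 -m creep '[{"translation":[0,0,5],"roll":0,"gripper":25},{"translation":[0,0,10],"roll":0,"gripper":25},{"translation":[0,0,15],"roll":0,"gripper":25},{"translation":[0,0,18],"roll":0,"gripper":25},{"translation":[0,0,18],"roll":0,"gripper":25}]'|grep -v rot
python3 -m creep '[{"translation":[0,0,0],"roll":0,"gripper":25},{"translation":[0,0,0],"roll":0,"gripper":25},{"translation":[0,0,1],"roll":0,"gripper":25}]'|grep -v rot
```

```text
time: 29.48
position: [0.5161, -0.3722, 0.1555]
ft_force: [-0.6, 0.1, -1.1]
grip_width: 0.0313
grip_force: 25.0
time: 29.9
position: [0.5176, -0.3745, 0.1477]
ft_force: [0.4, -0.5, -0.1]
grip_width: 0.0313
grip_force: 25.0
time: 30.32
position: [0.5169, -0.3722, 0.0884]
ft_force: [3.0, 1.7, -1.7]
grip_width: 0.0311
grip_force: 25.0
time: 30.73
position: [0.5175, -0.3735, 0.0727]
ft_force: [5.4, 1.5, -1.3]
grip_width: 0.0316
grip_force: 25.0
time: 30.98
position: [0.5175, -0.3735, 0.0722]
ft_force: [4.1, 1.8, 1.2]
grip_width: 0.0313
grip_force: 25.0
```

```bash
python3 -m creep '[{"translation":[0,0,0],"roll":0,"gripper":50},{"translation":[0,0,0],"roll":0,"gripper":50},{"translation":[0,0,0],"roll":0,"gripper":50},{"translation":[0,0,0],"roll":0,"gripper":50},{"translation":[0,0,0],"roll":0,"gripper":50}]'|grep -v rot
python3 -m creep '[{"translation":[0,0,-30],"roll":0,"gripper":50},{"translation":[0,0,-65],"roll":0,"gripper":50},{"translation":[0,0,-100],"roll":0,"gripper":50},{"translation":[-30,0,-120],"roll":0,"gripper":50},{"translation":[-60,0,-120],"roll":0,"gripper":50}]'|grep -v rot
python3 -m creep '[{"translation":[-20,-40,0],"roll":0,"gripper":80},{"translation":[-20,-40,0],"roll":0,"gripper":80},{"translation":[-20,-40,0],"roll":0,"gripper":80},{"translation":[-20,-40,0],"roll":0,"gripper":80},{"translation":[-20,-40,0],"roll":0,"gripper":80}]'|grep -v rot
python3 - <<'E'
from h import *
im=viewer.camera("wrist");cv2.imwrite("pics/w9.png",im);print(telemetry.get_obs()["position"])
t=viewer.camera("top");cv2.imwrite("pics/t9.png",t);C=cam("top")
print(dets("top","mould1",4))
c=cv2.resize(t[220:320,150:350],(800,400),interpolation=cv2.INTER_CUBIC);w=cv2.resize(im[60:200,220:360],(200,200))
a=np.zeros((600,800,3),np.uint8);a[:400]=c;a[400:,:200]=w;cv2.imwrite("pics/mix9.png",a)
E
```

```text
time: 31.4
position: [0.5159, -0.3734, 0.0717]
ft_force: [0.0, 0.0, 0.1]
grip_width: 0.0491
grip_force: 0.0
time: 31.82
position: [0.4593, -0.3744, 0.1973]
ft_force: [0.4, 0.2, -0.8]
grip_width: 0.0498
grip_force: 0.0
time: 32.23
position: [0.439, -0.3322, 0.1923]
ft_force: [1.6, -0.1, -0.4]
grip_width: 0.0747
grip_force: 0.0
[ 0.43906059 -0.3322128   0.19211904]
[([166, 241, 44, 48], 0.95), ([245, 242, 36, 46], 0.64), ([420, 242, 25, 25], 0.17)]
```

View pics/mix9.png

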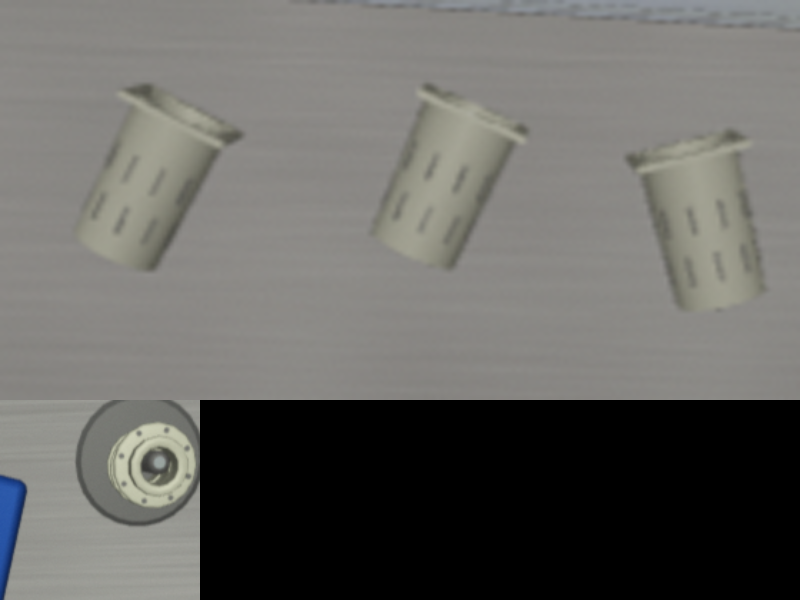

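The plates are all threaded: in the inset the post shows through the stack's bore. The three moulds' bottoms are at crop (118,252), (412,252) and (725,301), and their flanges at (180,120), (474,115) and (690,150). The arm can only roll about vertical, so I'll grip each mould near its closed bottom with a light force. Its own weight should then swing it mouth down.

```bash
cat > moulds.py <<'E'
from h import *
def moulds(fn=None):
    im=viewer.camera("top") if fn is None else cv2.imread(fn);C=cam("top");out=[]
    hsv=cv2.cvtColor(im,cv2.COLOR_BGR2HSV).astype(int)
    m=((hsv[...,0]>22)&(hsv[...,0]<45)&(hsv[...,1]>16)&(hsv[...,2]>70)).astype(np.uint8);m[:228]=0;m[330:]=0;m[:,:130]=0;m[:,362:]=0
    m=cv2.morphologyEx(m,cv2.MORPH_CLOSE,np.ones((5,5)));m=cv2.morphologyEx(m,cv2.MORPH_OPEN,np.ones((3,3)))
    n,l,s,c=cv2.connectedComponentsWithStats(m)
    for k in range(1,n):
        if s[k,4]<500: continue
        ys,xs=np.nonzero(l==k);W=np.array([toworld(C,(x,y),.035)[:2] for x,y in zip(xs,ys)])
        mu=W.mean(0);w,v=np.linalg.eigh(np.cov((W-mu).T));a=v[:,1]*np.sign(v[0,1])
        t=(W-mu)@a;side=(W-mu)@np.array([-a[1],a[0]]);body=(t<np.percentile(t,60))
        off=(side[body].max()+side[body].min())/2
        bot=mu+a*(t.min())+off*np.array([-a[1],a[0]])
        out.append((bot,np.degrees(np.arctan2(a[1],a[0])),t.max()-t.min(),np.ptp(side[body]),s[k,4]))
    return out
if __name__=="__main__":
    import sys
    o=telemetry.get_obs();p=np.array(o["position"]);X=R.from_quat(o["tool_rot"]).as_matrix()[:,0];yaw=np.degrees(np.arctan2(X[1],X[0]));print("tcp",p,"yaw",yaw)
    for b,y,L,w,n in moulds(sys.argv[1] if len(sys.argv)>1 else None):
        g=b+.014*np.array([np.cos(np.radians(y)),np.sin(np.radians(y))])
        print("bottom",b.round(4),"yaw",round(y,1),"len",L.round(3),"wid",w.round(3),n,"grip",g.round(4),"tool mm",totool([g[0],g[1],p[2]]).round(),"roll",round(yaw-y,1))
E
python3 moulds.py pics/t9.png
```

```text
tcp [ 0.43879669 -0.33183297  0.19180521] yaw -1.8275125277930344
bottom [0.4292 0.2372] yaw -23.4 len 0.107 wid 0.059 1052 grip [0.4421 0.2317] tool mm [ -15. -563.   -0.] roll 21.5
bottom [0.4365 0.0564] yaw -22.7 len 0.102 wid 0.059 1004 grip [0.4494 0.051 ] tool mm [  -2. -383.   -0.] roll 20.8
bottom [ 0.4116 -0.1384] yaw 15.4 len 0.104 wid 0.058 1022 grip [ 0.4251 -0.1347] tool mm [ -20. -197.   -0.] roll -17.2
```

```bash
python3 -m creep '[{"translation":[-20,-197,0],"roll":0,"gripper":80},{"translation":[-20,-197,0],"roll":0,"gripper":80},{"translation":[-20,-197,0],"roll":-5,"gripper":80},{"translation":[-20,-197,0],"roll":-10,"gripper":80},{"translation":[-20,-197,0],"roll":-15,"gripper":80}]'|grep -v xx
python3 -m creep '[{"translation":[0,0,0],"roll":0,"gripper":80},{"translation":[0,0,0],"roll":0,"gripper":80},{"translation":[0,0,0],"roll":0,"gripper":80},{"translation":[0,0,0],"roll":0,"gripper":80},{"translation":[0,0,0],"roll":0,"gripper":80}]'|grep -v rot
python3 - <<'E'
from h import *
im=viewer.camera("wrist");C=cam("wrist");o=telemetry.get_obs();print(o["position"],o["q"],dets("wrist","mould1",2))
cv2.imwrite("pics/w10.png",im)
E
python3 moulds.py
```

```text
time: 32.8
position: [0.4235, -0.1306, 0.1916]
tool_rot: [0.993, 0.117, -0.001, -0.001]
ft_force: [1.4, 0.6, 0.0]
grip_width: 0.0798
grip_force: 0.0
time: 33.22
position: [0.425, -0.1348, 0.1919]
ft_force: [-0.1, -0.7, -1.0]
grip_width: 0.08
grip_force: 0.0
[ 0.4247555  -0.13465135  0.19178508] [-5.58650347e-01  3.12229435e-01  1.88400672e+00 -1.62391701e-04
  9.44807516e-01  7.84444257e-01] [([65, 8, 122, 138], 0.87), ([236, 96, 83, 109], 0.75)]
tcp [ 0.42455988 -0.13444597  0.19175827] yaw 13.06183571577142
bottom [0.4293 0.2372] yaw -23.5 len 0.107 wid 0.059 1049 grip [0.4422 0.2317] tool mm [ 100. -352.   -0.] roll 36.5
bottom [0.4362 0.0557] yaw -22.9 len 0.102 wid 0.058 990 grip [0.4491 0.0502] tool mm [  66. -174.   -0.] roll 36.0
bottom [ 0.4261 -0.136 ] yaw 17.1 len 0.091 wid 0.058 869 grip [ 0.4395 -0.1318] tool mm [15.  1. -0.] roll -4.1
```

View pics/w10.png

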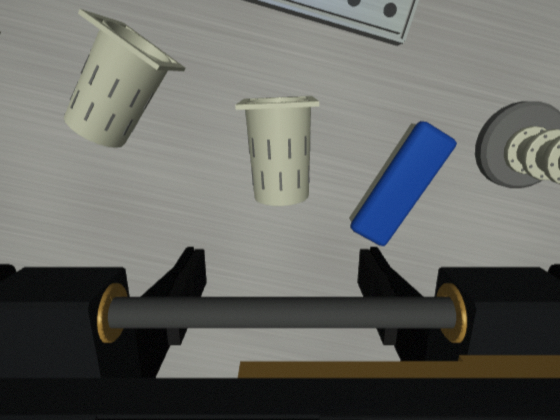

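The mould lies between the fingers' lines: bottom edge at (280,203), flange at (278,103), nearly square to the tool. The brush is clear at (400,185).

```bash
python3 - <<'E'
from h import *
C=cam("wrist")
for px,z in (((280,203),.03),((280,199),.05),((278,103),.035)): print(totool(toworld(C,px,z)).round(1))
E
```

```text
[-18.3  -2.  161.7]
[ -8.4  -1.9 141.7]
[ 80.   -3.6 156.7]
```

```bash
python3 -m creep '[{"translation":[1,-2,40],"roll":0,"gripper":80},{"translation":[1,-2,80],"roll":0,"gripper":80},{"translation":[1,-2,115],"roll":0,"gripper":80},{"translation":[1,-2,140],"roll":0,"gripper":80},{"translation":[1,-2,150],"roll":0,"gripper":80}]'|grep -v rot
python3 -m creep '[{"translation":[0,0,12],"roll":0,"gripper":80},{"translation":[0,0,24],"roll":0,"gripper":80},{"translation":[0,0,36],"roll":0,"gripper":80},{"translation":[0,0,40],"roll":0,"gripper":80},{"translation":[0,0,40],"roll":0,"gripper":80}]'|grep -v rot
python3 -m creep '[{"translation":[0,0,0],"roll":0,"gripper":80},{"translation":[0,0,0],"roll":0,"gripper":40},{"translation":[0,0,0],"roll":0,"gripper":40},{"translation":[0,0,0],"roll":0,"gripper":40},{"translation":[0,0,0],"roll":0,"gripper":40}]' 4|grep -v rot
python3 -m creep '[{"translation":[0,0,0],"roll":0,"gripper":40},{"translation":[0,0,0],"roll":0,"gripper":40},{"translation":[0,0,0],"roll":0,"gripper":40},{"translation":[0,0,0],"roll":0,"gripper":40},{"translation":[0,0,0],"roll":0,"gripper":40}]'|grep -v rot
```

```text
time: 33.78
position: [0.4231, -0.1306, 0.0387]
ft_force: [0.6, -0.5, 0.1]
grip_width: 0.0801
grip_force: 0.0
time: 34.2
position: [0.4244, -0.1312, 0.0009]
ft_force: [-0.2, 0.6, -0.3]
grip_width: 0.0801
grip_force: 0.0
time: 34.62
position: [0.4251, -0.1312, 0.0024]
ft_force: [-0.0, -0.4, 0.4]
grip_width: 0.061
grip_force: 0.2
time: 35.03
position: [0.425, -0.1312, 0.0021]
ft_force: [0.3, 0.2, 4.3]
grip_width: 0.0583
grip_force: 4.0
```

```bash
python3 -m creep '[{"translation":[2,0,-8],"roll":0,"gripper":40},{"translation":[4,0,-16],"roll":0,"gripper":40},{"translation":[9,0,-24],"roll":0,"gripper":40},{"translation":[15,0,-32],"roll":0,"gripper":40},{"translation":[20,0,-38],"roll":0,"gripper":40}]'|grep -v rot
python3 -m creep '[{"translation":[8,0,-8],"roll":0,"gripper":40},{"translation":[16,0,-15],"roll":0,"gripper":40},{"translation":[24,0,-20],"roll":0,"gripper":40},{"translation":[32,0,-25],"roll":0,"gripper":40},{"translation":[40,0,-30],"roll":0,"gripper":40}]'|grep -v rot
python3 -m creep '[{"translation":[10,0,-5],"roll":0,"gripper":40},{"translation":[20,0,-7],"roll":0,"gripper":40},{"translation":[20,0,-7],"roll":0,"gripper":40}]'|grep -v rot
python3 - <<'E'
from h import *
w=viewer.camera("wrist");s=viewer.camera("scene");C=cam("scene");p=np.array(telemetry.get_obs()["position"]);print(p)
u=topix(C,p).astype(int);c=cv2.resize(s[u[1]-60:u[1]+60,u[0]-60:u[0]+60],(400,400),interpolation=cv2.INTER_CUBIC)
cv2.imwrite("pics/mix11.png",np.hstack([c,cv2.resize(w,(400,300))[:,:].repeat(1,0) if 0 else cv2.resize(w,(400,400))]))
E
```

```text
time: 35.45
position: [0.4448, -0.1264, 0.0409]
ft_force: [-0.4, -0.3, -0.4]
grip_width: 0.0578
grip_force: 4.0
time: 35.87
position: [0.4837, -0.1171, 0.0704]
ft_force: [-0.9, 0.4, -1.3]
grip_width: 0.0583
grip_force: 4.0
time: 36.12
position: [0.5057, -0.1131, 0.0775]
ft_force: [0.6, 0.6, -0.4]
grip_width: 0.0579
grip_force: 4.0
[ 0.5026575  -0.11254955  0.07664988]
```

View pics/mix11.png

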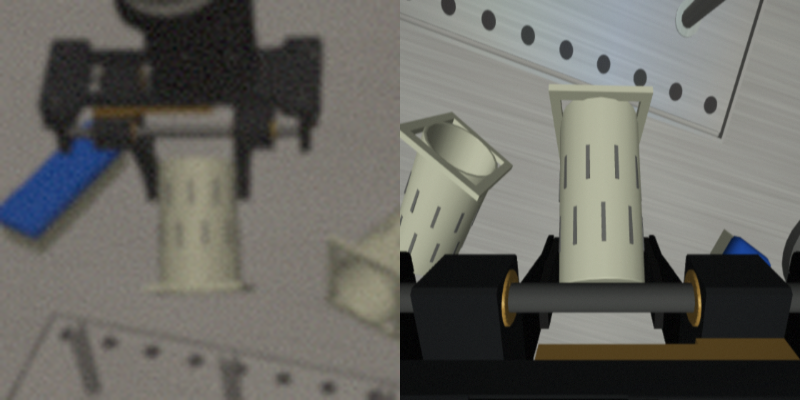

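The mould is swung to about 45° down: its upper flange edge is at tool (84, 0) and the grip axis at (0, −35). I'll drop the grip to 3 N, jerk upwards to finish the swing, and measure the flange again.

```bash
python3 -m creep '[{"translation":[0,0,0],"roll":0,"gripper":40},{"translation":[0,0,0],"roll":0,"gripper":40},{"translation":[0,0,0],"roll":0,"gripper":40},{"translation":[0,0,-40],"roll":0,"gripper":40},{"translation":[0,0,-40],"roll":0,"gripper":40}]' 3|grep -v rot
python3 -m creep '[{"translation":[0,0,20],"roll":0,"gripper":40},{"translation":[0,0,40],"roll":0,"gripper":40},{"translation":[0,0,40],"roll":0,"gripper":40},{"translation":[0,0,0],"roll":0,"gripper":40},{"translation":[0,0,0],"roll":0,"gripper":40}]' |grep -v rot
cat > tilt.py <<'E'
from h import *
im=viewer.camera("wrist");C=cam("wrist")
print(telemetry.get_obs()["position"],[d for d in dets("wrist","mould1",4)])
hsv=cv2.cvtColor(im,cv2.COLOR_BGR2HSV).astype(int)
m=((hsv[...,0]>22)&(hsv[...,0]<45)&(hsv[...,1]>16)&(hsv[...,2]>90)).astype(np.uint8);m[265:]=0
n,l,s,c=cv2.connectedComponentsWithStats(m);k=l[225:265,260:300].max();k=np.bincount(l[225:262,262:300].ravel(),minlength=n)[1:].argmax()+1
i=viewer.camera_info("wrist");H=np.array(i["hand_eye"]);K=np.array(i["intrinsics"])
L=l==k;w=[(r,np.nonzero(L[r])[0].min(),np.nonzero(L[r])[0].max()) for r in range(420) if L[r].any()]
for r in w[::max(1,len(w)//14)]: print(r,r[2]-r[1]+1,end="; ")
r0=w[0][0];W=max(b-a+1 for r,a,b in w if r<r0+14)
# flange upper edge: full 70 mm width gives depth
d=K[0,0]*.07/W; pc=np.array([0,(r0+2-K[1,2])/K[1,1]*d,d,1]);t=H@pc*1000
v=np.array([t[0],t[2]+35]);print("\nedge tool xz",t[[0,2]].round(),"len(88)",np.hypot(*v).round(),"rotated deg",(np.degrees(np.arctan2(v[1],v[0]))+23).round())
E
python3 tilt.py
```

```text
time: 36.63
position: [0.5049, -0.1139, 0.1197]
ft_force: [0.8, 0.5, 0.3]
grip_width: 0.0583
grip_force: 2.9
time: 37.05
position: [0.5051, -0.1139, 0.12]
ft_force: [1.5, -1.5, -0.6]
grip_width: 0.0577
grip_force: 2.9
[ 0.50489408 -0.11390117  0.11926602] [([30, 115, 145, 145], 0.96), ([222, 134, 124, 164], 0.86)]
(129, np.int64(229), np.int64(231)) 3; (138, np.int64(228), np.int64(308)) 81; (147, np.int64(227), np.int64(340)) 114; (156, np.int64(226), np.int64(338)) 113; (165, np.int64(226), np.int64(336)) 111; (174, np.int64(226), np.int64(333)) 108; (183, np.int64(225), np.int64(331)) 107; (192, np.int64(225), np.int64(329)) 105; (201, np.int64(224), np.int64(325)) 102; (210, np.int64(224), np.int64(330)) 107; (219, np.int64(223), np.int64(331)) 109; (228, np.int64(227), np.int64(333)) 107; (237, np.int64(229), np.int64(334)) 106; (246, np.int64(227), np.int64(336)) 110; (255, np.int64(224), np.int64(338)) 115; (264, np.int64(223), np.int64(339)) 117; 
edge tool xz [64. 41.] len(88) 99.0 rotated deg 73.0
```

```bash
python3 -m creep '[{"translation":[0,0,40],"roll":0,"gripper":40},{"translation":[0,0,40],"roll":0,"gripper":40},{"translation":[0,0,0],"roll":0,"gripper":40},{"translation":[0,0,-30],"roll":0,"gripper":40},{"translation":[0,0,-30],"roll":0,"gripper":40}]' |grep -v rot
python3 -m creep '[{"translation":[0,0,40],"roll":0,"gripper":40},{"translation":[0,0,40],"roll":0,"gripper":40},{"translation":[0,0,0],"roll":0,"gripper":40},{"translation":[0,0,-20],"roll":0,"gripper":40},{"translation":[0,0,-20],"roll":0,"gripper":40}]' |grep -v rot
python3 -m creep '[{"translation":[0,0,0],"roll":0,"gripper":40},{"translation":[0,0,0],"roll":0,"gripper":40},{"translation":[0,0,0],"roll":0,"gripper":40},{"translation":[0,0,0],"roll":0,"gripper":40},{"translation":[0,0,0],"roll":0,"gripper":40}]' |grep -v rot
python3 tilt.py
```

```text
time: 37.57
position: [0.5054, -0.114, 0.1517]
ft_force: [0.4, -0.0, 0.3]
grip_width: 0.0573
grip_force: 2.9
time: 37.98
position: [0.5043, -0.1135, 0.1711]
ft_force: [0.1, -0.3, -0.8]
grip_width: 0.0569
grip_force: 2.9
time: 38.4
position: [0.5019, -0.1125, 0.1662]
ft_force: [0.6, 1.0, -0.8]
grip_width: 0.0568
grip_force: 2.9
[ 0.5020707  -0.11258107  0.16623502] [([220, 136, 124, 162], 0.93), ([68, 105, 126, 132], 0.67)]
(135, np.int64(235), np.int64(235)) 1; (144, np.int64(233), np.int64(291)) 59; (153, np.int64(232), np.int64(341)) 110; (162, np.int64(231), np.int64(340)) 110; (171, np.int64(230), np.int64(337)) 108; (180, np.int64(229), np.int64(335)) 107; (189, np.int64(228), np.int64(332)) 105; (198, np.int64(227), np.int64(330)) 104; (207, np.int64(226), np.int64(326)) 101; (216, np.int64(225), np.int64(330)) 106; (225, np.int64(224), np.int64(332)) 109; (234, np.int64(230), np.int64(334)) 105; (243, np.int64(225), np.int64(335)) 111; (252, np.int64(225), np.int64(337)) 113; (261, np.int64(223), np.int64(339)) 117; 
edge tool xz [ 54. 104.] len(88) 149.0 rotated deg 92.0
```

```bash
python3 -m creep '[{"translation":[0,0,0],"roll":0,"gripper":40},{"translation":[0,0,0],"roll":0,"gripper":40},{"translation":[0,0,-10],"roll":0,"gripper":40},{"translation":[0,0,-20],"roll":0,"gripper":40},{"translation":[0,0,-20],"roll":0,"gripper":40}]' 12|grep -v rot
python3 -m creep '[{"translation":[25,15,0],"roll":0,"gripper":40},{"translation":[50,30,0],"roll":0,"gripper":40},{"translation":[75,45,0],"roll":0,"gripper":40},{"translation":[100,60,0],"roll":0,"gripper":40},{"translation":[126,75,0],"roll":0,"gripper":40}]' |grep -v rot
python3 -m creep '[{"translation":[0,0,0],"roll":0,"gripper":40},{"translation":[0,0,0],"roll":0,"gripper":40},{"translation":[0,0,0],"roll":0,"gripper":40},{"translation":[0,0,0],"roll":0,"gripper":40},{"translation":[0,0,0],"roll":0,"gripper":40}]' |grep -v rot
python3 tilt.py
```

```text
time: 38.92
position: [0.5044, -0.1135, 0.1893]
ft_force: [1.1, -0.3, 0.3]
grip_width: 0.0571
grip_force: 11.8
time: 39.33
position: [0.6437, -0.1576, 0.1875]
ft_force: [0.2, -0.1, -0.4]
grip_width: 0.0563
grip_force: 11.8
time: 39.75
position: [0.6412, -0.1566, 0.1871]
ft_force: [-0.2, 0.7, -0.5]
grip_width: 0.0569
grip_force: 11.8
[ 0.64147618 -0.15670482  0.18715869] [([40, 222, 101, 57], 0.72), ([219, 137, 124, 161], 0.67)]
(135, np.int64(234), np.int64(234)) 1; (144, np.int64(232), np.int64(290)) 59; (153, np.int64(232), np.int64(341)) 110; (162, np.int64(231), np.int64(340)) 110; (171, np.int64(230), np.int64(337)) 108; (180, np.int64(229), np.int64(335)) 107; (189, np.int64(228), np.int64(332)) 105; (198, np.int64(227), np.int64(330)) 104; (207, np.int64(226), np.int64(326)) 101; (216, np.int64(225), np.int64(330)) 106; (225, np.int64(224), np.int64(332)) 109; (234, np.int64(230), np.int64(333)) 104; (243, np.int64(225), np.int64(335)) 111; (252, np.int64(225), np.int64(337)) 113; (261, np.int64(223), np.int64(339)) 117; 
edge tool xz [ 53. 114.] len(88) 158.0 rotated deg 93.0
```

```bash
python3 -m creep '[{"translation":[0,0,15],"roll":0,"gripper":40},{"translation":[0,0,30],"roll":0,"gripper":40},{"translation":[0,0,45],"roll":0,"gripper":40},{"translation":[0,0,55],"roll":0,"gripper":40},{"translation":[0,0,55],"roll":0,"gripper":40}]' |grep -v rot
python3 -m creep '[{"translation":[0,0,12],"roll":0,"gripper":40},{"translation":[0,0,24],"roll":0,"gripper":40},{"translation":[0,0,34],"roll":0,"gripper":40},{"translation":[0,0,40],"roll":0,"gripper":40},{"translation":[0,0,40],"roll":0,"gripper":40}]' |grep -v rot
python3 -m creep '[{"translation":[0,0,0],"roll":0,"gripper":40},{"translation":[0,0,0],"roll":0,"gripper":40},{"translation":[0,0,4],"roll":0,"gripper":40},{"translation":[0,0,8],"roll":0,"gripper":40},{"translation":[0,0,10],"roll":0,"gripper":40}]' 4|grep -v rot
```

```text
time: 40.27
position: [0.6404, -0.1563, 0.1295]
ft_force: [-0.6, -0.3, -1.4]
grip_width: 0.0563
grip_force: 11.8
time: 40.68
position: [0.6411, -0.1566, 0.0898]
ft_force: [0.3, -0.6, -1.4]
grip_width: 0.0571
grip_force: 11.8
time: 41.1
position: [0.6423, -0.1571, 0.0816]
ft_force: [-0.9, 0.3, -1.3]
grip_width: 0.0575
grip_force: 3.9
```

```bash
python3 -m creep '[{"translation":[0,0,3],"roll":0,"gripper":40},{"translation":[0,0,6],"roll":0,"gripper":40},{"translation":[0,0,9],"roll":0,"gripper":40},{"translation":[0,0,11],"roll":0,"gripper":40},{"translation":[0,0,11],"roll":0,"gripper":40}]' |grep -v rot
python3 -m creep '[{"translation":[0,0,0],"roll":0,"gripper":40},{"translation":[0,0,0],"roll":0,"gripper":40},{"translation":[0,0,2],"roll":0,"gripper":40},{"translation":[0,0,3],"roll":0,"gripper":40}]' |grep -v rot
python3 tilt.py; python3 - <<'E'
from h import *
C=cam("wrist");im=viewer.camera("wrist")
E
```

```text
time: 41.52
position: [0.643, -0.157, 0.071]
ft_force: [1.9, 2.0, 4.3]
grip_width: 0.0568
grip_force: 4.0
time: 41.85
position: [0.6425, -0.1572, 0.0679]
ft_force: [1.0, 2.1, 2.4]
grip_width: 0.0562
grip_force: 3.7
[ 0.64199263 -0.15717155  0.06741677] [([213, 138, 132, 159], 0.7), ([24, 289, 9, 8], 0.59)]
(133, np.int64(239), np.int64(240)) 2; (142, np.int64(237), np.int64(283)) 47; (151, np.int64(235), np.int64(327)) 93; (160, np.int64(234), np.int64(347)) 114; (169, np.int64(232), np.int64(345)) 114; (178, np.int64(231), np.int64(342)) 112; (187, np.int64(230), np.int64(340)) 111; (196, np.int64(228), np.int64(337)) 110; (205, np.int64(227), np.int64(334)) 108; (214, np.int64(225), np.int64(334)) 110; (223, np.int64(224), np.int64(336)) 113; (232, np.int64(222), np.int64(335)) 114; (241, np.int64(220), np.int64(336)) 117; (250, np.int64(217), np.int64(341)) 125; (259, np.int64(214), np.int64(343)) 130; 
edge tool xz [ 48. 183.] len(88) 223.0 rotated deg 100.0
```

```bash
python3 -m creep '[{"translation":[0,0,0],"roll":0,"gripper":80},{"translation":[0,0,0],"roll":0,"gripper":80},{"translation":[0,0,0],"roll":0,"gripper":80},{"translation":[0,0,0],"roll":0,"gripper":80},{"translation":[0,0,0],"roll":0,"gripper":80}]' |grep -v rot
python3 -m creep '[{"translation":[0,0,-30],"roll":0,"gripper":80},{"translation":[0,0,-60],"roll":0,"gripper":80},{"translation":[0,0,-90],"roll":0,"gripper":80},{"translation":[-25,0,-110],"roll":0,"gripper":80},{"translation":[-60,0,-110],"roll":0,"gripper":80}]' |grep -v rot
python3 -m creep '[{"translation":[-35,0,0],"roll":0,"gripper":80},{"translation":[-50,0,0],"roll":0,"gripper":80},{"translation":[-50,0,0],"roll":0,"gripper":80},{"translation":[-50,0,0],"roll":0,"gripper":80},{"translation":[-50,0,0],"roll":0,"gripper":80}]' |grep -v rot
python3 - <<'E'
from h import *
for c in ("wrist","scene"):
    im=viewer.camera(c);C=cam(c);cv2.imwrite(f"pics/pl_{c}.png",im);print(c,dets(c,"mould1",4))
    for P in ((.646,-.157,.115),(.646,-.157,.02)): print("pred",topix(C,P).round())
E
python3 moulds.py
```

```text
time: 42.42
position: [0.6419, -0.1572, 0.0674]
ft_force: [-0.3, -0.6, -0.4]
grip_width: 0.0774
grip_force: 0.0
time: 42.83
position: [0.5892, -0.1725, 0.1831]
ft_force: [0.1, -1.2, 0.4]
grip_width: 0.0797
grip_force: 0.0
time: 43.25
position: [0.5366, -0.1826, 0.1781]
ft_force: [-0.0, -0.2, -0.3]
grip_width: 0.0796
grip_force: 0.0
wrist [([236, 2, 91, 88], 0.97), ([0, 126, 123, 123], 0.86), ([0, 0, 371, 148], 0.75)]
pred [282.  52.]
pred [282.  66.]
scene [([181, 185, 38, 51], 0.92), ([269, 156, 44, 47], 0.73), ([340, 168, 42, 40], 0.69)]
pred [193. 189.]
pred [200. 215.]
tcp [ 0.53634774 -0.18205313  0.1776358 ] yaw 13.225226869227809
bottom [0.4294 0.2377] yaw -23.3 len 0.107 wid 0.058 1051 grip [0.4423 0.2322] tool mm [   3. -425.   -0.] roll 36.6
bottom [0.4365 0.0563] yaw -23.4 len 0.102 wid 0.058 994 grip [0.4494 0.0507] tool mm [ -31. -246.   -0.] roll 36.7
```

```bash
python3 -m creep '[{"translation":[-15,-123,0],"roll":0,"gripper":80},{"translation":[-31,-160,0],"roll":0,"gripper":80},{"translation":[-31,-160,0],"roll":0,"gripper":80},{"translation":[-31,-160,0],"roll":0,"gripper":80},{"translation":[-31,-200,0],"roll":0,"gripper":80}]' |grep -v rot
python3 -m creep '[{"translation":[0,-46,0],"roll":7,"gripper":80},{"translation":[0,-46,0],"roll":14,"gripper":80},{"translation":[0,-46,0],"roll":21,"gripper":80},{"translation":[0,-46,0],"roll":28,"gripper":80},{"translation":[0,-46,0],"roll":35,"gripper":80}]' |grep -v rot
python3 -m creep '[{"translation":[0,0,0],"roll":1,"gripper":80},{"translation":[0,0,0],"roll":1,"gripper":80},{"translation":[0,0,0],"roll":1,"gripper":80},{"translation":[0,0,0],"roll":1,"gripper":80},{"translation":[0,0,0],"roll":1,"gripper":80}]' |grep -v rot
cat > above.py <<'E'
from h import *
im=viewer.camera("wrist");C=cam("wrist");o=telemetry.get_obs();print(o["position"],o["q"])
hsv=cv2.cvtColor(im,cv2.COLOR_BGR2HSV).astype(int)
m=((hsv[...,0]>22)&(hsv[...,0]<45)&(hsv[...,1]>16)&(hsv[...,2]>90)).astype(np.uint8);m[262:]=0
m=cv2.morphologyEx(m,cv2.MORPH_CLOSE,np.ones((7,7)))
n,l,s,c=cv2.connectedComponentsWithStats(m);k=np.bincount(l[100:250,230:330].ravel(),minlength=n)[1:].argmax()+1
print("bbox",s[k]);L=l==k
y0,y1=s[k,1],s[k,1]+s[k,3]-1
mid=lambda r:np.nonzero(L[r])[0].mean()
a=(mid(y1-12),y1);b=(mid(y1-50),y1-50)
print("axis px slope deg (+ = mouth right)",np.degrees(np.arctan2(b[0]-a[0],38)).round(1))
print("bottom tool",totool(toworld(C,a,.055)).round(),"flange tool(-93)",totool(toworld(C,((s[k,0]+s[k,2]/2),y0+3),.035)).round())
E
python3 above.py; python3 moulds.py
```

```text
time: 43.92
position: [0.4576, 0.0069, 0.1776]
ft_force: [0.8, 1.0, -0.9]
grip_width: 0.0799
grip_force: 0.0
time: 44.33
position: [0.4494, 0.0511, 0.1779]
ft_force: [-0.7, 0.3, 0.2]
grip_width: 0.0798
grip_force: 0.0
time: 44.75
position: [0.4491, 0.0502, 0.1778]
ft_force: [0.3, 0.1, -0.3]
grip_width: 0.0802
grip_force: 0.0
[0.44914605 0.05015429 0.17782697] [-1.36955676e-01  3.43483912e-01  1.88551189e+00  2.22446935e-05
  9.12613233e-01  1.82823003e+00]
bbox [ 239   97   88  115 7251]
axis px slope deg (+ = mouth right) 0.8
bottom tool [-15.   0. 123.] flange tool(-93) [ 83.   1. 143.]
tcp [0.44914605 0.05015429 0.17782697] yaw -22.59762629254502
bottom [0.4293 0.2372] yaw -23.3 len 0.107 wid 0.059 1041 grip [0.4422 0.2316] tool mm [ -76. -165.    0.] roll 0.7
bottom [0.462  0.0494] yaw -28.6 len 0.078 wid 0.061 716 grip [0.4743 0.0427] tool mm [26. -3.  0.] roll 6.0
```

```bash
python3 -m creep '[{"translation":[0,0,40],"roll":0,"gripper":80},{"translation":[0,0,80],"roll":0,"gripper":80},{"translation":[0,0,110],"roll":0,"gripper":80},{"translation":[0,0,130],"roll":0,"gripper":80},{"translation":[0,0,140],"roll":0,"gripper":80}]'|grep -v rot
python3 -m creep '[{"translation":[0,0,12],"roll":0,"gripper":80},{"translation":[0,0,24],"roll":0,"gripper":80},{"translation":[0,0,34],"roll":0,"gripper":80},{"translation":[0,0,36],"roll":0,"gripper":80},{"translation":[0,0,36],"roll":0,"gripper":80}]'|grep -v rot
python3 -m creep '[{"translation":[0,0,0],"roll":0,"gripper":80},{"translation":[0,0,0],"roll":0,"gripper":40},{"translation":[0,0,0],"roll":0,"gripper":40},{"translation":[0,0,0],"roll":0,"gripper":40},{"translation":[0,0,0],"roll":0,"gripper":40}]' 3.5|grep -v rot
python3 -m creep '[{"translation":[0,0,0],"roll":0,"gripper":40},{"translation":[0,0,0],"roll":0,"gripper":40},{"translation":[0,0,0],"roll":0,"gripper":40},{"translation":[0,0,0],"roll":0,"gripper":40},{"translation":[0,0,0],"roll":0,"gripper":40}]'|grep -v rot
python3 -m creep '[{"translation":[2,0,-8],"roll":0,"gripper":40},{"translation":[4,0,-16],"roll":0,"gripper":40},{"translation":[9,0,-24],"roll":0,"gripper":40},{"translation":[15,0,-32],"roll":0,"gripper":40},{"translation":[20,0,-38],"roll":0,"gripper":40}]'|grep -v rot
python3 -m creep '[{"translation":[8,0,-8],"roll":0,"gripper":40},{"translation":[16,0,-15],"roll":0,"gripper":40},{"translation":[24,0,-20],"roll":0,"gripper":40},{"translation":[32,0,-25],"roll":0,"gripper":40},{"translation":[40,0,-30],"roll":0,"gripper":40}]'|grep -v rot
python3 -m creep '[{"translation":[10,0,-5],"roll":0,"gripper":40},{"translation":[15,0,-7],"roll":0,"gripper":40},{"translation":[15,0,-7],"roll":0,"gripper":40},{"translation":[15,0,-45],"roll":0,"gripper":40},{"translation":[15,0,-45],"roll":0,"gripper":40}]' 3|grep -v rot
python3 -m creep '[{"translation":[0,0,0],"roll":0,"gripper":40},{"translation":[0,0,0],"roll":0,"gripper":40},{"translation":[0,0,0],"roll":0,"gripper":40},{"translation":[0,0,0],"roll":0,"gripper":40}]' 6|grep -v rot
python3 tilt.py
```

```text
time: 45.27
position: [0.4475, 0.0503, 0.0353]
ft_force: [0.1, -0.4, -0.1]
grip_width: 0.0796
grip_force: 0.0
time: 45.68
position: [0.4488, 0.0502, 0.0013]
ft_force: [-0.2, 0.8, 0.3]
grip_width: 0.0802
grip_force: 0.0
time: 46.1
position: [0.4494, 0.0503, 0.0023]
ft_force: [-0.2, -0.2, 0.1]
grip_width: 0.0609
grip_force: 0.0
time: 46.52
position: [0.4492, 0.0503, 0.002]
ft_force: [0.7, 0.8, 3.5]
grip_width: 0.0583
grip_force: 3.5
time: 46.93
position: [0.4683, 0.0423, 0.041]
ft_force: [-0.1, -0.2, -0.6]
grip_width: 0.0581
grip_force: 3.5
time: 47.35
position: [0.505, 0.0269, 0.0704]
ft_force: [-0.4, 0.7, -0.5]
grip_width: 0.0582
grip_force: 3.5
time: 47.77
position: [0.5203, 0.0212, 0.1175]
ft_force: [0.7, -0.3, -0.0]
grip_width: 0.0582
grip_force: 3.0
time: 48.1
position: [0.5172, 0.0216, 0.114]
ft_force: [-0.2, -1.1, -0.6]
grip_width: 0.0582
grip_force: 6.0
[0.51741191 0.02159043 0.11407463] [([220, 115, 126, 184], 0.84), ([2, 0, 553, 220], 0.71), ([66, 263, 69, 4], 0.62)]
(116, np.int64(299), np.int64(343)) 45; (126, np.int64(221), np.int64(343)) 123; (136, np.int64(223), np.int64(342)) 120; (146, np.int64(224), np.int64(341)) 118; (156, np.int64(226), np.int64(340)) 115; (166, np.int64(228), np.int64(339)) 112; (176, np.int64(230), np.int64(338)) 109; (186, np.int64(232), np.int64(336)) 105; (196, np.int64(231), np.int64(335)) 105; (206, np.int64(230), np.int64(333)) 104; (216, np.int64(228), np.int64(334)) 107; (226, np.int64(227), np.int64(335)) 109; (236, np.int64(227), np.int64(335)) 109; (246, np.int64(225), np.int64(337)) 113; (256, np.int64(224), np.int64(338)) 115; 
edge tool xz [73. 24.] len(88) 93.0 rotated deg 62.0
```

```bash
python3 -m creep '[{"translation":[0,0,0],"roll":0,"gripper":40},{"translation":[0,0,0],"roll":0,"gripper":40},{"translation":[0,0,20],"roll":0,"gripper":40},{"translation":[0,0,-20],"roll":0,"gripper":40},{"translation":[0,0,-20],"roll":0,"gripper":40}]' 3 |grep -v rot
python3 -m creep '[{"translation":[0,0,40],"roll":0,"gripper":40},{"translation":[0,0,40],"roll":0,"gripper":40},{"translation":[0,0,0],"roll":0,"gripper":40},{"translation":[0,0,-30],"roll":0,"gripper":40},{"translation":[0,0,-30],"roll":0,"gripper":40}]' |grep -v rot
python3 -m creep '[{"translation":[0,0,40],"roll":0,"gripper":40},{"translation":[0,0,40],"roll":0,"gripper":40},{"translation":[0,0,0],"roll":0,"gripper":40},{"translation":[0,0,-25],"roll":0,"gripper":40},{"translation":[0,0,-25],"roll":0,"gripper":40}]' |grep -v rot
python3 -m creep '[{"translation":[0,0,0],"roll":0,"gripper":40},{"translation":[0,0,0],"roll":0,"gripper":40},{"translation":[0,0,0],"roll":0,"gripper":40},{"translation":[0,0,0],"roll":0,"gripper":40},{"translation":[0,0,0],"roll":0,"gripper":40}]' 12|grep -v rot
python3 tilt.py
```

```text
time: 48.62
position: [0.5195, 0.0213, 0.1339]
ft_force: [1.6, -0.1, -0.0]
grip_width: 0.0586
grip_force: 3.0
time: 49.03
position: [0.5222, 0.0209, 0.1711]
ft_force: [0.8, -0.2, -1.2]
grip_width: 0.0584
grip_force: 2.9
time: 49.45
position: [0.521, 0.0211, 0.1955]
ft_force: [1.2, 0.4, 0.4]
grip_width: 0.0583
grip_force: 2.9
time: 49.87
position: [0.5174, 0.0215, 0.1891]
ft_force: [-0.4, 0.6, -0.4]
grip_width: 0.0579
grip_force: 11.8
[0.51760978 0.02150489 0.1891219 ] [([76, 235, 92, 33], 0.92), ([217, 136, 127, 196], 0.77), ([374, 1, 17, 7], 0.42)]
(138, np.int64(314), np.int64(337)) 24; (147, np.int64(226), np.int64(338)) 113; (156, np.int64(227), np.int64(338)) 112; (165, np.int64(228), np.int64(337)) 110; (174, np.int64(230), np.int64(337)) 108; (183, np.int64(231), np.int64(337)) 107; (192, np.int64(232), np.int64(336)) 105; (201, np.int64(234), np.int64(336)) 103; (210, np.int64(233), np.int64(336)) 104; (219, np.int64(231), np.int64(329)) 99; (228, np.int64(229), np.int64(330)) 102; (237, np.int64(228), np.int64(331)) 104; (246, np.int64(226), np.int64(332)) 107; (255, np.int64(223), np.int64(333)) 111; (264, np.int64(222), np.int64(337)) 116; 
edge tool xz [59. 39.] len(88) 94.0 rotated deg 75.0
```

```bash
python3 -m creep '[{"translation":[26,-23,0],"roll":0,"gripper":40},{"translation":[52,-46,0],"roll":0,"gripper":40},{"translation":[78,-70,0],"roll":0,"gripper":40},{"translation":[105,-93,0],"roll":0,"gripper":40},{"translation":[105,-93,0],"roll":0,"gripper":40}]' |grep -v rot
python3 -m creep '[{"translation":[0,0,0],"roll":0,"gripper":40},{"translation":[0,0,0],"roll":0,"gripper":40},{"translation":[0,0,0],"roll":0,"gripper":40},{"translation":[0,0,0],"roll":0,"gripper":40},{"translation":[0,0,0],"roll":0,"gripper":40}]' |grep -v rot
python3 -m creep '[{"translation":[0,0,15],"roll":0,"gripper":40},{"translation":[0,0,30],"roll":0,"gripper":40},{"translation":[0,0,45],"roll":0,"gripper":40},{"translation":[0,0,60],"roll":0,"gripper":40},{"translation":[0,0,60],"roll":0,"gripper":40}]' |grep -v rot
python3 -m creep '[{"translation":[0,0,12],"roll":0,"gripper":40},{"translation":[0,0,24],"roll":0,"gripper":40},{"translation":[0,0,34],"roll":0,"gripper":40},{"translation":[0,0,36],"roll":0,"gripper":40},{"translation":[0,0,36],"roll":0,"gripper":40}]' |grep -v rot
python3 -m creep '[{"translation":[0,0,0],"roll":0,"gripper":40},{"translation":[0,0,0],"roll":0,"gripper":40},{"translation":[0,0,4],"roll":0,"gripper":40},{"translation":[0,0,8],"roll":0,"gripper":40},{"translation":[0,0,12],"roll":0,"gripper":40}]' 4|grep -v rot
python3 -m creep '[{"translation":[0,0,3],"roll":0,"gripper":40},{"translation":[0,0,6],"roll":0,"gripper":40},{"translation":[0,0,9],"roll":0,"gripper":40},{"translation":[0,0,10],"roll":0,"gripper":40},{"translation":[0,0,10],"roll":0,"gripper":40}]' |grep -v rot
python3 tilt.py | tail -1
```

```text
time: 50.38
position: [0.6578, 0.0684, 0.1893]
ft_force: [0.3, -0.2, -0.2]
grip_width: 0.0576
grip_force: 11.8
time: 50.8
position: [0.6501, 0.0665, 0.1901]
ft_force: [0.2, 0.1, -0.7]
grip_width: 0.058
grip_force: 11.8
time: 51.22
position: [0.6481, 0.0667, 0.127]
ft_force: [-1.3, -0.0, -1.7]
grip_width: 0.0581
grip_force: 11.8
time: 51.63
position: [0.6502, 0.0669, 0.0927]
ft_force: [0.5, -1.0, -0.7]
grip_width: 0.0578
grip_force: 11.8
time: 52.05
position: [0.6511, 0.0668, 0.0818]
ft_force: [-0.0, 0.8, -0.7]
grip_width: 0.0583
grip_force: 3.9
time: 52.47
position: [0.6516, 0.0664, 0.0721]
ft_force: [-0.0, -1.7, 3.9]
grip_width: 0.0573
grip_force: 3.8
edge tool xz [60. 35.] len(88) 92.0 rotated deg 73.0
```

```bash
python3 -m creep '[{"translation":[0,0,2],"roll":0,"gripper":40},{"translation":[0,0,4],"roll":0,"gripper":40},{"translation":[0,0,4],"roll":0,"gripper":40}]' |grep -v rot
python3 -m creep '[{"translation":[0,0,0],"roll":0,"gripper":80},{"translation":[0,0,0],"roll":0,"gripper":80},{"translation":[0,0,0],"roll":0,"gripper":80},{"translation":[0,0,0],"roll":0,"gripper":80},{"translation":[0,0,0],"roll":0,"gripper":80}]' |grep -v rot
python3 -m creep '[{"translation":[0,0,-30],"roll":0,"gripper":80},{"translation":[0,0,-60],"roll":0,"gripper":80},{"translation":[0,0,-90],"roll":0,"gripper":80},{"translation":[-25,0,-110],"roll":0,"gripper":80},{"translation":[-60,0,-110],"roll":0,"gripper":80}]' |grep -v rot
python3 -m creep '[{"translation":[-35,0,0],"roll":0,"gripper":80},{"translation":[-70,0,0],"roll":0,"gripper":80},{"translation":[-105,0,0],"roll":0,"gripper":80},{"translation":[-110,0,0],"roll":0,"gripper":80},{"translation":[-110,0,0],"roll":0,"gripper":80}]' |grep -v rot
python3 -m creep '[{"translation":[0,0,0],"roll":0,"gripper":80},{"translation":[0,0,0],"roll":0,"gripper":80},{"translation":[0,0,0],"roll":0,"gripper":80},{"translation":[0,0,0],"roll":0,"gripper":80},{"translation":[0,0,0],"roll":0,"gripper":80}]' |grep -v rot
cat > placed.py <<'E'
from h import *
def hull(C,x,y,tilt=0):
    pts=[topix(C,(x+.028*np.cos(a),y+.028*np.sin(a),.115)) for a in np.linspace(0,6.28,40)]+[topix(C,(x+i*.04,y+j*.04,z)) for i in(-1,1) for j in(-1,1) for z in(.02,.024)]
    p=np.array(pts);return p.min(0).round().astype(int).tolist()+np.ptp(p,axis=0).round().astype(int).tolist()
for c in ("scene","wrist"):
    im=viewer.camera(c);C=cam(c);cv2.imwrite(f"pics/pl2_{c}.png",im);print(c,dets(c,"mould1",5))
    for n,P in (("peg4",(.646,-.157)),("peg2",(.653,.066)),("peg1",(.656,.176))): print(n,hull(C,*P))
E
python3 placed.py; python3 moulds.py
```

```text
time: 52.82
position: [0.6507, 0.067, 0.0675]
ft_force: [0.6, -2.0, 3.4]
grip_width: 0.0553
grip_force: 3.8
time: 53.23
position: [0.6505, 0.0671, 0.0674]
ft_force: [0.2, 0.5, -0.4]
grip_width: 0.0775
grip_force: 0.0
time: 53.65
position: [0.6017, 0.0889, 0.1831]
ft_force: [0.4, 1.7, 0.5]
grip_width: 0.0796
grip_force: 0.0
time: 54.07
position: [0.4912, 0.1333, 0.1779]
ft_force: [0.2, 0.2, 0.7]
grip_width: 0.0801
grip_force: 0.0
time: 54.48
position: [0.495, 0.1318, 0.1776]
ft_force: [-1.2, -0.4, -0.4]
grip_width: 0.08
grip_force: 0.0
scene [([180, 186, 40, 52], 0.97), ([340, 168, 42, 40], 0.8), ([264, 206, 41, 51], 0.7)]
peg4 [178, 179, 43, 51]
peg2 [268, 198, 41, 53]
peg1 [315, 208, 40, 54]
wrist [([160, 184, 88, 108], 0.79), ([240, 0, 89, 10], 0.56), ([2, 215, 62, 55], 0.46)]
peg4 [486, -318, 256, 271]
peg2 [218, -119, 125, 175]
peg1 [70, -36, 155, 140]
tcp [0.49426468 0.13209996 0.17771068] yaw -22.654359106688254
```

```bash
python3 -m creep '[{"translation":[-30,-24,0],"roll":0,"gripper":80},{"translation":[-60,-48,0],"roll":0,"gripper":80},{"translation":[-87,-72,0],"roll":0,"gripper":80},{"translation":[-87,-72,0],"roll":0,"gripper":80},{"translation":[-87,-72,0],"roll":0,"gripper":80}]' |grep -v rot
python3 -m creep '[{"translation":[0,0,0],"roll":0,"gripper":80},{"translation":[0,0,0],"roll":0,"gripper":80},{"translation":[0,0,0],"roll":0,"gripper":80},{"translation":[0,0,0],"roll":0,"gripper":80},{"translation":[0,0,0],"roll":0,"gripper":80}]' |grep -v rot
python3 above.py
```

```text
time: 55.15
position: [0.4405, 0.2336, 0.1779]
ft_force: [0.1, -0.4, -0.4]
grip_width: 0.0798
grip_force: 0.0
time: 55.57
position: [0.442, 0.2314, 0.1778]
ft_force: [-1.0, 0.3, 0.0]
grip_width: 0.0799
grip_force: 0.0
[0.44189859 0.23154515 0.17781617] [ 2.58287390e-01  4.01926744e-01  1.77671943e+00 -2.84471464e-05
  9.62987801e-01  2.22554886e+00]
bbox [ 241   94   89  116 7263]
axis px slope deg (+ = mouth right) 3.8
bottom tool [-13.  -2. 123.] flange tool(-93) [ 85.   3. 143.]
```

```bash
python3 -m creep '[{"translation":[1,-1,40],"roll":3,"gripper":80},{"translation":[1,-1,80],"roll":3,"gripper":80},{"translation":[1,-1,110],"roll":3,"gripper":80},{"translation":[1,-1,130],"roll":3,"gripper":80},{"translation":[1,-1,140],"roll":3,"gripper":80}]'|grep -v rot
python3 -m creep '[{"translation":[0,0,12],"roll":0,"gripper":80},{"translation":[0,0,24],"roll":0,"gripper":80},{"translation":[0,0,34],"roll":0,"gripper":80},{"translation":[0,0,36],"roll":0,"gripper":80},{"translation":[0,0,36],"roll":0,"gripper":80}]'|grep -v rot
python3 -m creep '[{"translation":[0,0,0],"roll":0,"gripper":80},{"translation":[0,0,0],"roll":0,"gripper":40},{"translation":[0,0,0],"roll":0,"gripper":40},{"translation":[0,0,0],"roll":0,"gripper":40},{"translation":[0,0,0],"roll":0,"gripper":40}]' 3.5|grep -v rot
python3 -m creep '[{"translation":[0,0,0],"roll":0,"gripper":40},{"translation":[0,0,0],"roll":0,"gripper":40},{"translation":[0,0,0],"roll":0,"gripper":40},{"translation":[0,0,0],"roll":0,"gripper":40},{"translation":[0,0,0],"roll":0,"gripper":40}]'|grep -v rot
python3 -m creep '[{"translation":[2,0,-8],"roll":0,"gripper":40},{"translation":[4,0,-16],"roll":0,"gripper":40},{"translation":[9,0,-24],"roll":0,"gripper":40},{"translation":[15,0,-32],"roll":0,"gripper":40},{"translation":[20,0,-38],"roll":0,"gripper":40}]'|grep -v rot
python3 -m creep '[{"translation":[8,0,-8],"roll":0,"gripper":40},{"translation":[16,0,-15],"roll":0,"gripper":40},{"translation":[24,0,-20],"roll":0,"gripper":40},{"translation":[32,0,-25],"roll":0,"gripper":40},{"translation":[40,0,-30],"roll":0,"gripper":40}]'|grep -v rot
python3 -m creep '[{"translation":[10,0,-5],"roll":0,"gripper":40},{"translation":[15,0,-7],"roll":0,"gripper":40},{"translation":[15,0,-7],"roll":0,"gripper":40},{"translation":[15,0,-45],"roll":0,"gripper":40},{"translation":[15,0,-45],"roll":0,"gripper":40}]' 3|grep -v rot
python3 -m creep '[{"translation":[0,0,0],"roll":0,"gripper":40},{"translation":[0,0,0],"roll":0,"gripper":40},{"translation":[0,0,0],"roll":0,"gripper":40},{"translation":[0,0,0],"roll":0,"gripper":40}]' 6|grep -v rot
python3 tilt.py
```

```text
time: 56.03
position: [0.4413, 0.2319, 0.0352]
ft_force: [-1.0, 0.1, 1.1]
grip_width: 0.0799
grip_force: 0.0
time: 56.45
position: [0.4429, 0.2327, 0.0017]
ft_force: [-0.7, 0.6, 0.3]
grip_width: 0.0798
grip_force: 0.0
time: 56.87
position: [0.4431, 0.2328, 0.0023]
ft_force: [0.2, 0.9, 0.2]
grip_width: 0.0609
grip_force: 0.0
time: 57.28
position: [0.443, 0.2328, 0.0021]
ft_force: [0.4, 0.6, 3.7]
grip_width: 0.0582
grip_force: 3.5
time: 57.7
position: [0.462, 0.2239, 0.0411]
ft_force: [-0.1, 0.6, -0.1]
grip_width: 0.0582
grip_force: 3.5
time: 58.12
position: [0.4977, 0.2063, 0.0704]
ft_force: [-0.4, 0.2, -1.2]
grip_width: 0.0583
grip_force: 3.5
time: 58.53
position: [0.5128, 0.2008, 0.1179]
ft_force: [1.1, -0.3, -0.3]
grip_width: 0.0585
grip_force: 3.0
time: 58.87
position: [0.5093, 0.2002, 0.1139]
ft_force: [-0.1, -0.5, -0.9]
grip_width: 0.0584
grip_force: 6.0
[0.50954897 0.20020586 0.11399842] [([216, 134, 129, 163], 0.56)]
(135, np.int64(238), np.int64(238)) 1; (144, np.int64(225), np.int64(338)) 114; (153, np.int64(226), np.int64(337)) 112; (162, np.int64(227), np.int64(336)) 110; (171, np.int64(228), np.int64(335)) 108; (180, np.int64(228), np.int64(334)) 107; (189, np.int64(229), np.int64(333)) 105; (198, np.int64(230), np.int64(332)) 103; (207, np.int64(230), np.int64(327)) 98; (216, np.int64(230), np.int64(328)) 99; (225, np.int64(229), np.int64(330)) 102; (234, np.int64(228), np.int64(331)) 104; (243, np.int64(226), np.int64(333)) 108; (252, np.int64(224), np.int64(335)) 112; (261, np.int64(223), np.int64(337)) 115; 
edge tool xz [61. 38.] len(88) 95.0 rotated deg 73.0
```

```bash
python3 -m creep '[{"translation":[0,0,0],"roll":0,"gripper":40},{"translation":[0,0,0],"roll":0,"gripper":40},{"translation":[0,0,-25],"roll":0,"gripper":40},{"translation":[0,0,-50],"roll":0,"gripper":40},{"translation":[0,0,-75],"roll":0,"gripper":40}]' 12|grep -v rot
python3 -m creep '[{"translation":[30,-10,0],"roll":0,"gripper":40},{"translation":[60,-20,0],"roll":0,"gripper":40},{"translation":[90,-30,0],"roll":0,"gripper":40},{"translation":[120,-40,0],"roll":0,"gripper":40},{"translation":[139,-43,0],"roll":0,"gripper":40}]' |grep -v rot
python3 -m creep '[{"translation":[0,0,0],"roll":0,"gripper":40},{"translation":[0,0,0],"roll":0,"gripper":40},{"translation":[0,0,0],"roll":0,"gripper":40},{"translation":[0,0,0],"roll":0,"gripper":40},{"translation":[0,0,0],"roll":0,"gripper":40}]' |grep -v xx
python3 tilt.py|tail -1
```

```text
time: 59.38
position: [0.5099, 0.2002, 0.1901]
ft_force: [-0.0, -0.2, -0.3]
grip_width: 0.058
grip_force: 11.9
time: 59.8
position: [0.6578, 0.1786, 0.1899]
ft_force: [0.9, 0.8, -0.8]
grip_width: 0.0581
grip_force: 11.9
time: 60.22
position: [0.653, 0.1794, 0.1899]
tool_rot: [0.975, -0.221, -0.001, 0.0]
ft_force: [0.2, -0.2, -0.9]
grip_width: 0.0579
grip_force: 11.9
edge tool xz [60. 37.] len(88) 94.0 rotated deg 73.0
```

```bash
python3 -m creep '[{"translation":[0,0,15],"roll":0,"gripper":40},{"translation":[0,0,30],"roll":0,"gripper":40},{"translation":[0,0,45],"roll":0,"gripper":40},{"translation":[0,0,60],"roll":0,"gripper":40},{"translation":[0,0,60],"roll":0,"gripper":40}]' |grep -v rot
python3 -m creep '[{"translation":[0,0,12],"roll":0,"gripper":40},{"translation":[0,0,24],"roll":0,"gripper":40},{"translation":[0,0,34],"roll":0,"gripper":40},{"translation":[0,0,36],"roll":0,"gripper":40},{"translation":[0,0,36],"roll":0,"gripper":40}]' |grep -v rot
python3 -m creep '[{"translation":[0,0,0],"roll":0,"gripper":40},{"translation":[0,0,0],"roll":0,"gripper":40},{"translation":[0,0,4],"roll":0,"gripper":40},{"translation":[0,0,8],"roll":0,"gripper":40},{"translation":[0,0,12],"roll":0,"gripper":40}]' 4|grep -v rot
python3 -m creep '[{"translation":[0,0,3],"roll":0,"gripper":40},{"translation":[0,0,6],"roll":0,"gripper":40},{"translation":[0,0,9],"roll":0,"gripper":40},{"translation":[0,0,12],"roll":0,"gripper":40},{"translation":[0,0,14],"roll":0,"gripper":40}]' |grep -v rot
python3 -m creep '[{"translation":[0,0,0],"roll":0,"gripper":40},{"translation":[0,0,0],"roll":0,"gripper":80},{"translation":[0,0,0],"roll":0,"gripper":80},{"translation":[0,0,0],"roll":0,"gripper":80},{"translation":[0,0,0],"roll":0,"gripper":80}]' |grep -v rot
python3 -m creep '[{"translation":[0,0,0],"roll":0,"gripper":80},{"translation":[0,0,-30],"roll":0,"gripper":80},{"translation":[0,0,-60],"roll":0,"gripper":80},{"translation":[0,0,-90],"roll":0,"gripper":80},{"translation":[-25,0,-110],"roll":0,"gripper":80}]' |grep -v rot
python3 -m creep '[{"translation":[-35,30,-20],"roll":0,"gripper":80},{"translation":[-70,60,-20],"roll":0,"gripper":80},{"translation":[-105,80,-20],"roll":0,"gripper":80},{"translation":[-140,80,-20],"roll":0,"gripper":80},{"translation":[-170,80,-20],"roll":0,"gripper":80}]' |grep -v rot
python3 -m creep '[{"translation":[0,0,0],"roll":0,"gripper":80},{"translation":[0,0,0],"roll":0,"gripper":80},{"translation":[0,0,0],"roll":0,"gripper":80},{"translation":[0,0,0],"roll":0,"gripper":80},{"translation":[0,0,0],"roll":0,"gripper":80}]' |grep -v rot
python3 placed.py
python3 - <<'E'
from h import *
s=viewer.camera("scene");w=viewer.camera("top")
a=cv2.resize(s[130:280,110:390],(800,430),interpolation=cv2.INTER_CUBIC);b=cv2.resize(w[150:280,170:450],(366,170),interpolation=cv2.INTER_CUBIC)
c=np.zeros((600,800,3),np.uint8);c[:430]=a;c[430:,:366]=b;cv2.imwrite("pics/final.png",c)
E
```

```text
time: 60.73
position: [0.6515, 0.1788, 0.1267]
ft_force: [-1.3, -0.7, -0.6]
grip_width: 0.0578
grip_force: 11.9
time: 61.15
position: [0.6537, 0.1788, 0.0927]
ft_force: [1.2, 0.4, -0.5]
grip_width: 0.0579
grip_force: 11.9
time: 61.57
position: [0.6545, 0.1789, 0.0819]
ft_force: [-0.1, 0.2, -0.7]
grip_width: 0.0582
grip_force: 4.0
time: 61.98
position: [0.6549, 0.179, 0.068]
ft_force: [0.2, 0.4, 4.0]
grip_width: 0.0543
grip_force: 3.9
time: 62.4
position: [0.6534, 0.1789, 0.0671]
ft_force: [-0.5, 1.0, 0.0]
grip_width: 0.0733
grip_force: 0.0
time: 62.82
position: [0.6373, 0.188, 0.1811]
ft_force: [0.3, 0.6, 1.5]
grip_width: 0.0797
grip_force: 0.0
time: 63.23
position: [0.4398, 0.1903, 0.1979]
ft_force: [0.3, 0.1, 0.3]
grip_width: 0.0798
grip_force: 0.0
time: 63.65
position: [0.4456, 0.1909, 0.1979]
ft_force: [-0.1, 0.2, 0.1]
grip_width: 0.08
grip_force: 0.0
scene [([312, 218, 40, 47], 0.86), ([262, 204, 44, 52], 0.64), ([179, 187, 40, 49], 0.57)]
peg4 [178, 179, 43, 51]
peg2 [268, 198, 41, 53]
peg1 [315, 208, 40, 54]
wrist [([139, 1, 168, 68], 0.68)]
peg4 [512, -508, 280, 355]
peg2 [244, -252, 127, 228]
peg1 [110, -150, 144, 182]
```

View pics/final.png

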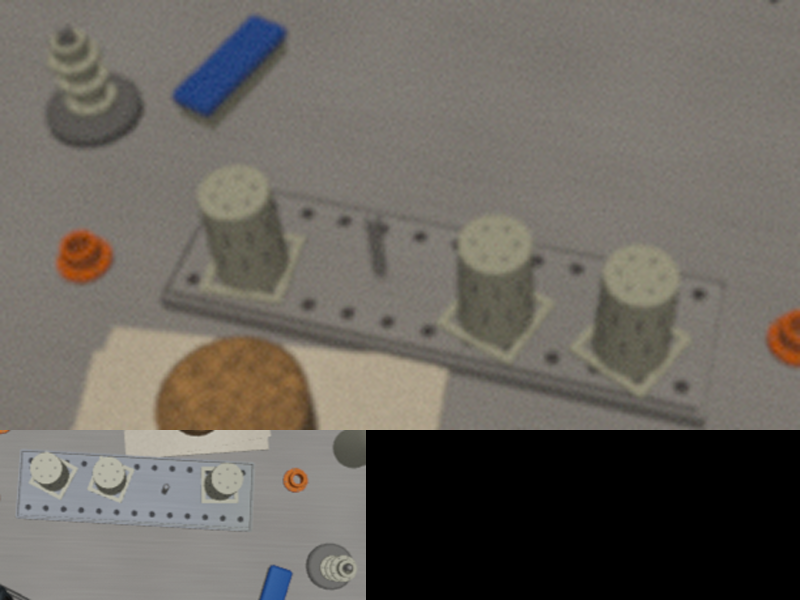

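The final view shows all three moulds upright on pegs 4, 2 and 1 (tops at crop (235,192), (495,243) and (640,275)), with their flanges flat on the deck. The three plates are stacked on the spindle at (80,70), the brush is in place, and the gripper is clear.

```bash
python3 -c "
from rig import hand_in
print(hand_in())"
```

```text
the job is handed in; nothing more can be done
None
```

I handed the job in, with no verdict returned: the last pictures show all three plates threaded hub up on the spindle, the three moulds mouth down and flat on pegs 1, 2 and 4, and the gripper clear; I never moved near the brush or the wrapped cheese.

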